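# Clamp the shaker tray, load the pots and set the speed

## Task

One of the two clamp screws of the shaker's tray has been left backed out, with its red shank showing: take the driver from its stand, set its blade square in that screw's slot, turn the screw clockwise until it is fully home, keeping the driver upright, and stand the driver back in its stand; do not turn the other screw, which is already tight, and keep the fingers off both screws. Only then load every squat yellow-lidded pot standing loose on the bench into the tray, each standing upright on its floor, and last of all push the speed slider until its grip is level with the red pointer. Leave everything else where it is.

Things in the scene. Friction and masses are not known exactly. Their poses are not given: they have to be found in the camera images.
- driver: hand driver, 160 mm long, about 200 g, hanging upright in its stand. Origin at the tip of the blade, z up along the driver to the handle. From the tip: steel blade 26 mm wide (x) and 4 mm thick (y) up to 16 mm (its first 5 mm are only 20 x 2 mm), 14 mm shaft up to 70 mm, round flange 50 mm diameter and 6 mm thick at 70 to 76 mm, then the teal square handle 32 x 32 mm (sides along x and y) from 76 to 160 mm
- stand: grey block fixed to the bench, 75 x 75 x 85 mm tall, origin at the centre of its underside, with an upright square hole 36 x 36 mm, 78 mm deep, sides along its x and y. The driver's flange rests on its top, so the blade's tip then hangs 15 mm above the bench
- screw_a_slot (a point): clamp screw A: the centre of the slot's mouth in the top face of its square head (head 42 x 42 x 14 mm). z is up along the screw's axis, x runs along the slot and turns with the screw. The slot is 29.5 mm long (x), 7.5 mm wide (y), 11 mm deep, closed at both ends. The head sits on a dark round collar, 52 mm diameter, 30 mm tall, on the shaker's top (50 mm above the bench)
- screw_a (a joint): the turning angle (rad) of clamp screw A. It grows as the screw is turned clockwise seen from above: 0 is fully backed out, 3.9 is the hard stop, fully home. Each radian lowers the screw by 2.5 mm, so a fully backed-out head stands 10 mm above its collar (slot's mouth 104 mm above the bench) and shows the red shank, and a screw that is home rests on the collar. The thread is stiff (about 0.12 N m) and stays where it is left
- screw_b_slot (a point): clamp screw B: the centre of the slot's mouth in the top face of its square head (head 42 x 42 x 14 mm). z is up along the screw's axis, x runs along the slot and turns with the screw. The slot is 29.5 mm long (x), 7.5 mm wide (y), 11 mm deep, closed at both ends. The head sits on a dark round collar, 52 mm diameter, 30 mm tall, on the shaker's top (50 mm above the bench)
- screw_b (a joint): the turning angle (rad) of clamp screw B. It grows as the screw is turned clockwise seen from above: 0 is fully backed out, 3.9 is the hard stop, fully home. Each radian lowers the screw by 2.5 mm, so a fully backed-out head stands 10 mm above its collar (slot's mouth 104 mm above the bench) and shows the red shank, and a screw that is home rests on the collar. The thread is stiff (about 0.12 N m) and stays where it is left
- tray_floor (a point): centre of the steel tray's inner floor, 54 mm above the bench, on the cream shaker (170 x 320 x 50 mm, fixed to the bench); z up, x across the shaker's short side, y along its long side, with a clamp screw beyond the tray at either end of y, 127 mm from the centre. Inside the tray measures 155 mm (x) by 165 mm (y); its walls are 5 mm thick and rise 12 mm above its floor: room for four pots
- pot1: a sample pot: white cylinder with a yellow lid, 52 mm diameter at the lid (50 mm below it), 48 mm tall, the lid being the top 14 mm, about 150 g with a weighted foot, standing upright on the bench at the start; origin at the centre of its underside. May be absent in a given start
- pot2: a sample pot: white cylinder with a yellow lid, 52 mm diameter at the lid (50 mm below it), 48 mm tall, the lid being the top 14 mm, about 150 g with a weighted foot, standing upright on the bench at the start; origin at the centre of its underside. May be absent in a given start
- pot3: a sample pot: white cylinder with a yellow lid, 52 mm diameter at the lid (50 mm below it), 48 mm tall, the lid being the top 14 mm, about 150 g with a weighted foot, standing upright on the bench at the start; origin at the centre of its underside. May be absent in a given start
- pot4: a sample pot: white cylinder with a yellow lid, 52 mm diameter at the lid (50 mm below it), 48 mm tall, the lid being the top 14 mm, about 150 g with a weighted foot, standing upright on the bench at the start; origin at the centre of its underside. May be absent in a given start
- speed (a joint): position (m) of the speed slider, 0 to 0.12, growing towards the console's +y. It needs about 2 N to move and stays where it is left
- speed_top (a point): top centre of the slider's black grip, which is 28 mm (x) by 20 mm (y) and stands 40 mm tall above its track (the console, 100 x 210 mm, is 18 mm tall, its track 14 mm more, so the grip's top is about 73 mm above the bench). y points along the slider's travel, towards increasing values
- pointer_line (a point): middle of the red pointer painted flat on the console beside the track, on its -x side (towards the robot), 18 mm above the bench; y points along the slider's travel. The grip is level with it when both have the same place along y
- screw_a_ride: the rising and falling part of clamp screw A: red shank 28 mm diameter with the square head on top; origin on the screw's axis at the underside of the head
- screw_b_ride: the rising and falling part of clamp screw B: red shank 28 mm diameter with the square head on top; origin on the screw's axis at the underside of the head
- jar_blue: small jar with a blue cap, 52 mm diameter, 70 mm tall; origin at the centre of its underside; a bystander, to be left alone
- bottle_white: green bottle with a pale label and a white cap, 54 mm diameter, 130 mm tall; origin at the centre of its underside; a bystander, to be left alone
- beaker: clear beaker, 56 mm diameter, 70 mm tall; origin at the centre of its underside; a bystander, to be left alone
- dishes: stack of glass dishes, 90 mm diameter, 40 mm tall; origin at the centre of its underside; a bystander, to be left alone
- marker: blue marker pen, 130 mm long, lying; origin at the centre of its underside; a bystander, to be left alone
Mind the look-alikes: they are no part of the job. Leave any green, purple or turquoise look-alike of the pot2 alone.

How it is judged (in metres and radians):
On the way, in this order (a step that is already met when the one before it is completed fails the run):
1. the driver's blade is set square in the slot of the backed-out screw before the first turn (horizontal distance between driver and screw_a_slot below 0.004 m and z of driver in the frame of screw_a_slot below -0.006 m and angle between driver's own z axis and vertical below 0.08 rad and value of joint screw_a below 0.35 rad), for 0.2 s.
2. the backed-out screw is turned fully home (value of joint screw_a above 3.7 rad), for 0.2 s.
3. the driver is back upright in its stand (horizontal distance between driver and stand below 0.012 m and angle between driver's own z axis and vertical below 0.1 rad and z of driver in the frame of stand between 0.005 and 0.021 m), for 0.2 s.
4. every pot stands upright in the tray (x of pot1 in the frame of tray_floor between -0.06 and 0.06 m and y of pot1 in the frame of tray_floor between -0.065 and 0.065 m and z of pot1 in the frame of tray_floor between -0.01 and 0.01 m and angle between each of pot1, pot2, pot3, pot4's own z axis and vertical below 0.15 rad and linear speed of each of pot1, pot2, pot3, pot4 below 0.03 m/s and x of pot2 in the frame of tray_floor between -0.06 and 0.06 m and y of pot2 in the frame of tray_floor between -0.065 and 0.065 m and z of pot2 in the frame of tray_floor between -0.01 and 0.01 m and x of pot3 in the frame of tray_floor between -0.06 and 0.06 m and y of pot3 in the frame of tray_floor between -0.065 and 0.065 m and z of pot3 in the frame of tray_floor between -0.01 and 0.01 m and x of pot4 in the frame of tray_floor between -0.06 and 0.06 m and y of pot4 in the frame of tray_floor between -0.065 and 0.065 m and z of pot4 in the frame of tray_floor between -0.01 and 0.01 m), for 0.2 s.
5. the slider's grip is level with the red pointer (y of speed_top in the frame of pointer_line between -0.006 and 0.006 m), for 0.2 s.
At the end, for the whole second after the job is handed in: Both screws home (3.7 rad or more), the driver upright in its stand with its flange on the top, every pot present upright and at rest on the tray's floor, the slider's grip within 6 mm of the red pointer along its travel (all of step 3 and all of step 4 and all of step 5 and value of joint each of screw_a, screw_b above 3.7 rad and linear speed of driver below 0.03 m/s); the robot touches nothing.
It fails at once if the tight screw is turned back (value of joint screw_b below 3.5 rad).
It fails at once if the backed-out screw is turned with the driver leaning (velocity of joint screw_a above 0.15 rad/s and angle between driver's own z axis and vertical above 0.2 rad).
It fails at once if a screw is gripped or pushed with the fingers (contact force between the fingers and screw_a_ride above 3 N or contact force between the fingers and screw_b_ride above 3 N).
It fails at once if something else on the bench is moved (distance of any of jar_blue, bottle_white, beaker, dishes, marker from where it was at the start of the episode above 0.03 m).
Of pot1, pot2, pot3, pot4 only 2 to 4 are there at a start; the rules pass over those that are not, and their reading is None.
At some moment in a run one of pot1, pot2, pot3, pot4 may be knocked a few centimetres aside while the robot is not near it.
It also fails if it takes over 210 s, if anything falls off the work surface, if the arm or the gripper's body presses on something with over 40 N, if the wrist force passes 120 N, or if a joint passes its speed limit or range.

## Robot

A 7-joint arm with a two-finger parallel gripper is mounted at the origin on the work surface. World frame = base frame: x ahead of the robot, y to its left, z up, the work surface at z = 0. Lengths are in m, angles in degrees, forces in N, time in s.
With the tool pointing down it reaches from about 0.425 to 0.875 m from the base axis. Payload 4.7 kg.
Tool frame: the origin (TCP) lies at the very end of the fingers, on their centre line; the grasp point (between the pads) lies 19 mm behind it; z points along the fingers, y is the direction in which the jaws open and shut (so a half turn about z gives the same grasp; the last joint's range is limited). The gripper opens to 87 mm and grips with 3 to 60 N. Pads are 19 mm wide; open, the fingers measure 117 mm over their backs; the gripper's body (75 mm by 190 mm) begins 51 mm behind the grasp point.
Start: joints at [72.714, 18.392, -4.016, 83.108, 1.295, 78.541, -3.26], TCP at [0.202, -0.618, 0.223] pointing down, gripper open.
Joint ranges: [-163.93, 163.93], [-17.29, 119.83], [-79.2, 71.16], [3.27, 140.29], [-89.18, 269.18], [5.43, 117.66], [-154.24, 154.24]. Speed limits (degrees/s): [147.25, 147.25, 180, 180, 180, 180, 180].

## Interface

Orientations are given as [roll, pitch, yaw] about the fixed x, y, z axes, in that order (R = Rz(yaw) Ry(pitch) Rx(roll)).
In Python, from cell import monitor, imaging, ticket, spot_in, pinpoint gives the robot as it stands.
- The arm moves only by the tool servo_tool, never from a script. Its argument "targets" is a list of rows, each a list of 5 numbers: the opening in per cent of the stroke, from 0 (shut) to 100 (fully open), then the shift along the tool's x, y, z in m, then the turn about the tool's z in rad. In form: [[grip, dx, dy, dz, turn], ...]. A call has 1 to 5 rows; each row is the pose to reach, as a shift and turn from the pose commanded when the call began, along the tool's axes at that moment; what a row does not reach only later rows make up. A row lasts 1/8 s, in which the tool goes at most 62.5 mm and 10.7 degrees, less where a joint would pass 70% of its speed; a pose out of reach is approached as far as the arm can. A call with a gripper value outside its range is refused whole. The fingers move at their own pace and stop on an object; "grip_force" is the grip in N (left out, the last holds). Time passes only in rows, so rows that repeat a pose let the fingers close. It gives the time, the measured TCP pose, the force and the opening at its end, in the units of the state.
- monitor.get_obs(): the state, without advancing time (a new reading comes with each control period).
- imaging.read_camera(name): name is "scene" or "top" or "wrist"; returns a dict with "frame" (420x560x3 uint8, blue, green, red), "depth" (420x560 float32, m along the optical axis (not along the pixel's ray), 0 where there is no reading), "K" (3x3 intrinsics, pixels), "world_from_camera" (4x4, takes a point from camera to world coordinates). Camera axes: x right, y down, z forward; pixel columns grow to the right and rows downward; lengths in m; the calibration is good to about 2 mm. The wrist camera is an equidistant fisheye: a pixel r from the principal point sees the ray r / f radians off the axis. A picture is of the moment at which its call begins.
- ticket.sign_off(): hands the job in, once; it reports no verdict.
Trained networks look in the newest picture that a camera, given by its name, has taken for a name from the list of things; names that differ only in an ending like _2 or _b are one class to them, and where a whole thing is asked for, a point or a joint stands for the part that bears it (a point fixed in the world has none). Each returns a list of dicts, best first, with "confidence" (0 to 1); they miss things now and then, are a little off and sometimes report something else, mostly with a low value. They report only what shows in the picture. A call takes as long as a camera call. They do not tell look-alikes from the thing itself.
- spot_in(camera, label): "at" ([column, row] in pixels, amid what is visible of it).
- pinpoint(camera, label): "at" ([column, row] in pixels: a listed point, or the origin of a listed thing).
The state is a dict: "time_s": time; "qpos": joint angles; "joint_velocities": joint speeds; "effort": joint torques, N m; "tool_pos": TCP position; "tool_rot": TCP orientation; "force": force on the tool from outside, world axes, zero at the start; "wrist_torque": the same for the moment, N m; "grip_width": finger opening in m.
Only numpy, scipy, OpenCV 4.12 (cv2) and the standard library are available. Lean on these libraries where they do the work, as an engineer would, in place of code of your own. Each camera call takes 0.05 s, during which the arm holds its last target.

## Working session

There is one attempt and no reset: what is moved stays moved. The work goes in short steps, Python scripts to look and compute and a tool call to move; the robot and the scene stay as the last step left them, time stands still between calls to the robot, and variables do not carry over. Pictures are saved under pics/ and viewed, and the job is handed in when it is done.

Besides the shell and the picture viewer there is one more tool, called after "Call:" as name([rows], argument=value, ...), one row to a line, values as JSON. servo_tool: Moves the arm, as the interface text tells. Its arguments: {"type":"object","properties":{"targets":{"type":"array","items":{"type":"array","items":{"type":"number"}}},"grip_force":{"type":"number"}},"required":["targets"]}

```bash
mkdir -p pics; ls
cat > h.py <<'E'
import numpy as np, cv2
from cell import monitor, imaging, ticket, spot_in, pinpoint
def cam(n,fn=None):
    d=imaging.read_camera(n)
    if fn: cv2.imwrite('pics/'+fn,d['frame'])
    return d
def px2w(d,u,v,z=None):
    """pinhole; with z: intersect plane"""
    K=d['K'];T=d['world_from_camera']
    r=np.array([(u-K[0,2])/K[0,0],(v-K[1,2])/K[1,1],1.])
    if z is None:
        p=r*d['depth'][int(round(v)),int(round(u))]
        return T[:3,:3]@p+T[:3,3]
    R=T[:3,:3]@r
    return T[:3,3]+R*(z-T[2,3])/R[2]
E
python3 - <<'E'
from h import *
np.set_printoptions(precision=4,suppress=True)
for n in ['scene','top','wrist']:
    d=cam(n,n+'0.png'); print(n,d['K'],d['world_from_camera'])
print(monitor.get_obs())
E
```

```text
pics
scene [[454.232    0.     284.6456]
 [  0.     454.232  208.0066]
 [  0.       0.       1.    ]] [[-0.1668  0.5234 -0.8356  1.6636]
 [ 0.9858  0.1071 -0.1297  0.1125]
 [ 0.0216 -0.8453 -0.5338  0.8393]
 [ 0.      0.      0.      1.    ]]
top [[468.682    0.     274.6991]
 [  0.     468.682  209.0603]
 [  0.       0.       1.    ]] [[ 0.0058 -0.9842  0.1772  0.2999]
 [-0.9998 -0.0089 -0.0165 -0.0412]
 [ 0.0179 -0.1771 -0.984   1.194 ]
 [ 0.      0.      0.      1.    ]]
wrist [[325.1923   0.     274.5763]
 [  0.     325.1923 208.3122]
 [  0.       0.       1.    ]] [[ 0.3101 -0.9177 -0.2481  0.2686]
 [-0.9507 -0.2999 -0.0791 -0.5953]
 [-0.0018  0.2604 -0.9655  0.3838]
 [ 0.      0.      0.      1.    ]]
{'time_s': 0.15, 'qpos': array([72.7138, 18.4301, -4.0153, 83.1578,  1.2935, 78.5414, -3.2578]), 'joint_velocities': array([ 0.0644, -0.0772,  0.0133, -0.1604, -0.1443,  0.0793, -0.0016]), 'effort': array([  0.    , -49.1798,  -0.4045, -31.2874,  -0.064 ,   0.0406,
         0.0001]), 'tool_pos': array([ 0.2017, -0.6175,  0.2217]), 'tool_rot': array([-179.9158,    0.0036,   18.0972]), 'force': array([ 0.854 , -0.6668, -0.6802]), 'wrist_torque': array([-0.0305,  0.0009,  0.0498]), 'grip_width': 0.08688409995698951}
```

View pics/top0.png

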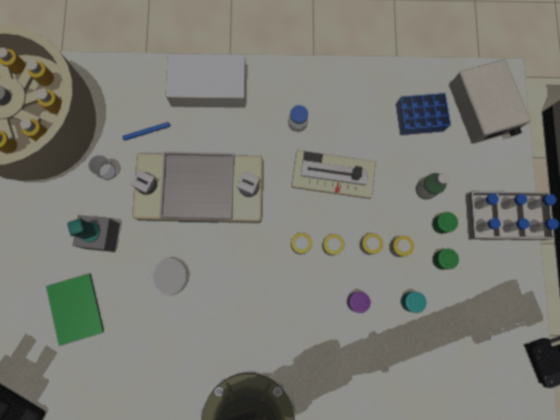

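View pics/scene0.png

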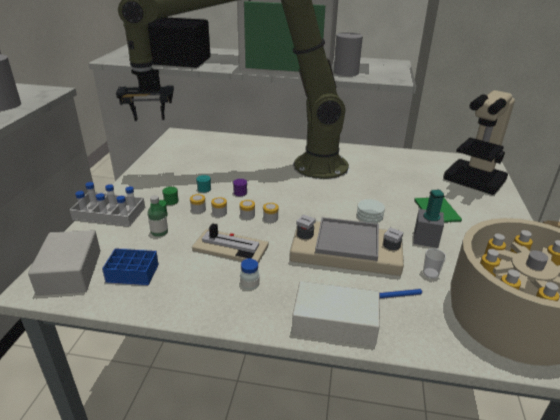

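View pics/wrist0.png

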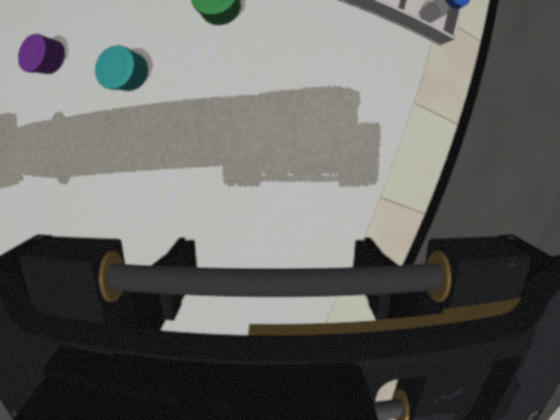

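Run:
```python
from h import *
np.set_printoptions(precision=4,suppress=True)
t=cv2.imread('pics/top0.png');s=cv2.imread('pics/scene0.png')
a=cv2.resize(t[140:270,50:270],None,fx=3.5,fy=3.5,interpolation=cv2.INTER_CUBIC)
cv2.imwrite('pics/z1.png',a)
b=cv2.resize(s[180:280,280:460],None,fx=4.4,fy=4.4,interpolation=cv2.INTER_CUBIC)
cv2.imwrite('pics/z2.png',b)
for c in ['top','scene']:
    d=cam(c)
    for l in ['driver','stand','screw_a_slot','tray_floor','pot1','speed_top','pointer_line']:
        for r in pinpoint(c,l)[:6]:
            u,v=r['at']; print(c,l,np.round([u,v],1),round(r['confidence'],2),px2w(d,u,v) if 0<=u<559 and 0<=v<419 else '', px2w(d,u,v,0)[:2])
```

```text
top driver [ 99.6 234.9] 0.6 [0.4336 0.3535 0.0861] [0.444  0.3842]
top driver [167.8 277.7] 0.59 [0.3359 0.1976 0.0417] [0.3372 0.2063]
top driver [353.8 167. ] 0.24 [ 0.6103 -0.2561  0.0699] [ 0.6296 -0.2695]
top stand [105.1 238.3] 0.58 [0.4258 0.3405 0.0848] [0.4354 0.3697]
top screw_a_slot [248.2 180.8] 0.53 [0.5645 0.0041 0.1026] [0.5893 0.0084]
top screw_a_slot [196.3 184.6] 0.53 [0.565  0.1348 0.055 ] [0.5778 0.1433]
top tray_floor [194.9 182.1] 0.59 [0.5716 0.1387 0.0538] [0.5844 0.1472]
top pot1 [439.7 259.3] 0.84 [ 0.3847 -0.4665  0.0469] [ 0.3882 -0.4839]
top pot1 [301.2 241.8] 0.68 [ 0.4253 -0.1262  0.0461] [ 0.4304 -0.1296]
top pot1 [440.3 225.1] 0.67 [ 0.4696 -0.4728  0.0469] [ 0.4765 -0.4904]
top pot1 [407.9 300. ] 0.6 [ 0.2862 -0.3833  0.0479] [ 0.2856 -0.3976]
top pot1 [331.3 247.3] 0.58 [ 0.4121 -0.1999  0.0488] [ 0.4168 -0.2066]
top pot1 [366.4 244.3] 0.57 [ 0.4205 -0.2873  0.045 ] [ 0.4252 -0.2969]
top speed_top [169.8 279.2] 0.37 [0.3325 0.1932 0.0388] [0.3335 0.2011]
top speed_top [298.7 243.5] 0.18 [ 0.4212 -0.1201  0.045 ] [ 0.4259 -0.1232]
top pointer_line [
[... 340 characters left out ...]
563] [0.482  0.1368]
scene tray_floor [246.1 216.5] 0.16 [ 0.4493 -0.2037  0.0143] [ 0.4283 -0.2091]
scene pot1 [240.3 192.9] 0.78 [ 0.3051 -0.2601  0.0148] [ 0.2807 -0.2668]
scene pot1 [269.  217.8] 0.73 [ 0.4512 -0.1265  0.0205] [ 0.4207 -0.1325]
scene pot1 [173.6 204.5] 0.66 [ 0.4056 -0.4725  0.0007] [ 0.4046 -0.473 ]
scene pot1 [348.4 238.4] 0.59 [0.5611 0.1337 0.0534] [0.4862 0.1351]
scene pot1 [217.7 215.7] 0.56 [ 0.4489 -0.3011  0.0045] [ 0.4424 -0.3033]
scene pot1 [245.2 219.5] 0.53 [ 0.4485 -0.2072  0.0014] [ 0.4464 -0.2078]
scene speed_top [214.5 225.1] 0.65 [ 0.598  -0.2623  0.072 ] [ 0.498  -0.2974]
scene pointer_line [199.4 211.8] 0.47 [ 0.4391 -0.3678  0.0052] [ 0.4315 -0.3708]
```

View pics/z1.png

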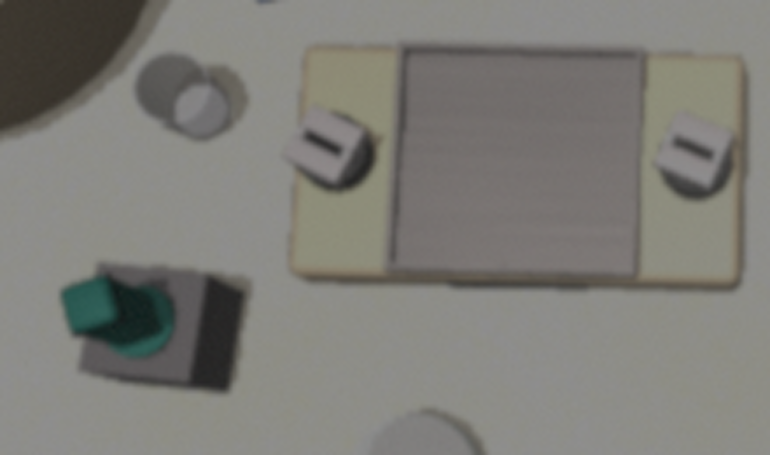

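View pics/z2.png

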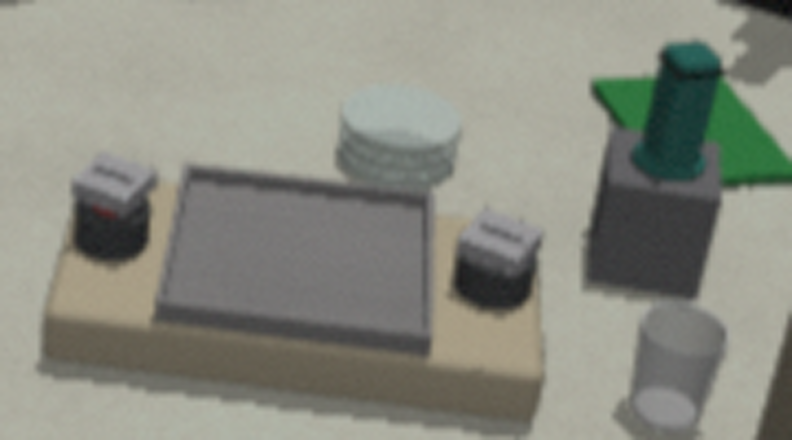

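```bash
cat >> h.py <<'E'
def cloud(d):
    h,w=d['depth'].shape
    v,u=np.mgrid[0:h,0:w]
    K=d['K'];z=d['depth']
    p=np.stack([(u-K[0,2])/K[0,0]*z,(v-K[1,2])/K[1,1]*z,z],-1)
    T=d['world_from_camera']
    P=p@T[:3,:3].T+T[:3,3]
    P[z<=0]=np.nan
    return P
def rect(P,c,r,z0,z1):
    m=(np.hypot(P[...,0]-c[0],P[...,1]-c[1])<r)&(P[...,2]>z0)&(P[...,2]<z1)
    q=P[m]
    if len(q)<5: return None
    (cc,wh,a)=cv2.minAreaRect((q[:,:2]*1000).astype(np.float32))
    return np.round(cc,1),np.round(wh,1),round(a,1),len(q),q[:,2].mean()
E
python3 - <<'E'
from h import *
np.set_printoptions(precision=4,suppress=True)
d=cam('top');P=cloud(d);np.save('P0.npy',P)
print('A',rect(P,(.5645,.004),.045,.095,.12))
print('B',rect(P,(.575,.26),.045,.088,.12))
print('handle',rect(P,(.43,.355),.06,.16,.19))
print('stand',rect(P,(.43,.355),.07,.075,.092))
print('tray',rect(P,(.56,.135),.15,.045,.058))
for c in [(.425,-.126),(.42,-.2),(.42,-.29),(.42,-.37)]: print('pot',rect(P,c,.04,.04,.056))
print('grip',rect(P,(.61,-.256),.05,.065,.085))
print('cons',rect(P,(.6,-.2),.15,.01,.024))
for c in [(.61,-.1)]: pass
E
cat > plan.py <<'E'
import sys
from h import *
o=monitor.get_obs()
p=o['tool_pos'];yaw=np.radians(o['tool_rot'][2])
print('t',round(o['time_s'],2),'pos',np.round(p,4),'rot',np.round(o['tool_rot'],2),'q',np.round(o['qpos'],1),'F',np.round(o['force'],1),'w',round(o['grip_width'],4))
if len(sys.argv)>3:
    t=np.array([float(a) for a in sys.argv[1:4]]);dv=t-p
    c,s=np.cos(yaw),np.sin(yaw)
    print('dx dy dz',np.round([c*dv[0]+s*dv[1],s*dv[0]-c*dv[1],-dv[2]],4))
    if len(sys.argv)>4:
        ty=float(sys.argv[4]);e=(np.degrees(yaw)-ty+180)%360-180
        print('turn',round(np.radians(e),4),'deg',round(e,1))
E
python3 plan.py 0.48 -0.05 0.33 0
```

```text
A (array([560.5,   5.3]), array([42.4, 43.5]), 66.9, 289, np.float64(0.1033282563343305))
B (array([563.4, 259.6]), array([44.4, 41.9]), 63.4, 278, np.float64(0.0939591140887087))
handle (array([440. , 377.4]), array([32.1, 32.2]), 19.6, 244, np.float64(0.17293446749820168))
stand (array([440.7, 375.8]), array([77.6, 75.4]), 84.5, 681, np.float64(0.085305059593515))
tray (array([560.7, 135.3]), array([298.5, 167.5]), 89.2, 5759, np.float64(0.05289588111646406))
pot (array([ 422.4, -125.8]), array([49.5, 49.9]), 89.0, 345, np.float64(0.04802743498796745))
pot (array([ 420.4, -204.5]), array([49.5, 49.8]), 89.0, 346, np.float64(0.04805747468767302))
pot (array([ 422.5, -301.1]), array([50. , 50.4]), 15.8, 346, np.float64(0.047979109615895715))
pot (array([ 416.9, -377.7]), array([50.8, 49.8]), 88.7, 352, np.float64(0.04761484797701545))
grip (array([ 598.2, -264.8]), array([19.6, 27.4]), 80.7, 89, np.float64(0.07143403918045416))
cons (array([ 641. , -214.1]), array([217.4, 171.4]), 82.1, 1981, np.float64(0.01770744236192734))
t 1.0 pos [ 0.2019 -0.6179  0.2226] rot [180.     0.    18.09] q [72.7 18.4 -4.  83.1  1.3 78.5 -3.3] F [ 0.1  0.1 -0.7] w 0.087
dx dy dz [ 0.4408 -0.4534 -0.1074]
turn 0.3158 deg 18.1
```

Run:
```python
from h import *
t=cv2.imread('pics/top0.png')
a=cv2.resize(t[140:270,280:420],None,fx=4.4,fy=4.4,interpolation=cv2.INTER_CUBIC)
cv2.imwrite('pics/z3.png',a)
```

```text
(no output)
```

View pics/z3.png

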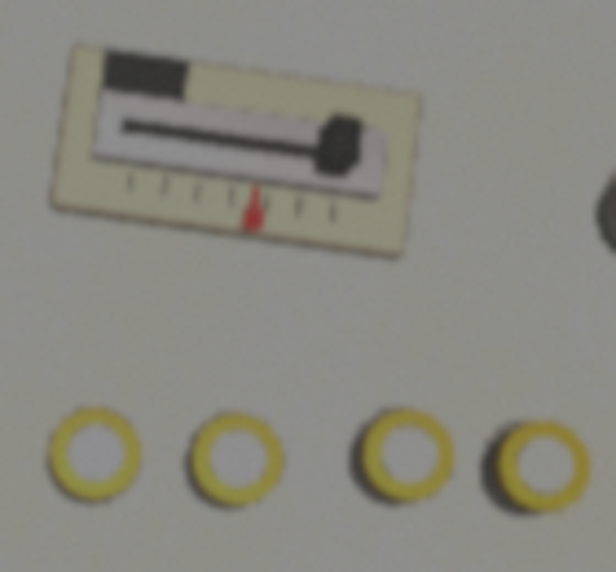

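Call:
servo_tool([
  [100,0.25,-0.11,-0.1,0],
  [100,0.25,-0.11,-0.1,0],
  [100,0.25,-0.11,-0.1,0],
  [100,0.25,-0.11,-0.1,0],
  [100,0.25,-0.11,-0.1,0],
])

```text
time_s: 1.62
tool_pos: [0.4082, -0.433, 0.3242]
tool_rot: [179.9, -0.1, 18.3]
force: [-0.7, -0.9, -0.3]
grip_width: 0.0872
```

```bash
python3 plan.py 0.5 -0.1 0.32 60
```

```text
t 1.62 pos [ 0.4082 -0.433   0.3242] rot [ 1.7991e+02 -1.0000e-01  1.8310e+01] q [ 55.5  10.5 -13.3  81.5   2.4  88.1 -29.4] F [-0.7 -0.9 -0.3] w 0.0872
dx dy dz [ 0.1917 -0.2873  0.0042]
turn -0.7276 deg -41.7
```

Call:
servo_tool([
  [100,0.19,-0.28,0,-0.7],
  [100,0.19,-0.28,0,-0.7],
  [100,0.19,-0.28,0,-0.7],
  [100,0.19,-0.28,0,-0.7],
  [100,0.19,-0.28,0,-0.7],
])

```text
time_s: 2.25
tool_pos: [0.4921, -0.1334, 0.3229]
tool_rot: [179.9, 0.0, 58.3]
force: [1.2, -0.7, 0.1]
grip_width: 0.087
```

```bash
python3 plan.py 0.5 0.18 0.32 109.6
```

```text
t 2.25 pos [ 0.4921 -0.1334  0.3229] rot [1.7993e+02 2.0000e-02 5.8250e+01] q [ 41.4   0.6 -29.3  92.4   0.3  87.1 -19.6] F [ 1.2 -0.7  0.1] w 0.087
dx dy dz [ 0.2707 -0.1582  0.0029]
turn -0.8962 deg -51.3
```

Call:
servo_tool([
  [100,0.27,-0.158,0,-0.9],
  [100,0.27,-0.158,0,-0.9],
  [100,0.27,-0.158,0,-0.9],
  [100,0.27,-0.158,0,-0.9],
  [100,0.27,-0.158,0,-0.9],
])

```text
time_s: 2.88
tool_pos: [0.4996, 0.1788, 0.323]
tool_rot: [179.9, 0.1, 110.0]
force: [2.0, -0.2, -0.4]
grip_width: 0.0872
```

```bash
python3 plan.py 0.44 0.3774 0.27 109.6
```

```text
t 2.88 pos [0.4996 0.1788 0.323 ] rot [1.7993e+02 7.0000e-02 1.1003e+02] q [ 22.5   4.9 -47.7  89.3   3.7  87.3  -5.2] F [ 2.  -0.2 -0.4] w 0.0872
dx dy dz [0.207 0.012 0.053]
turn 0.0075 deg 0.4
```

Call:
servo_tool([
  [100,0.207,0.012,0.05,0.0075],
  [100,0.207,0.012,0.05,0.0075],
  [100,0.207,0.012,0.05,0.0075],
  [100,0.207,0.012,0.05,0.0075],
  [100,0.207,0.012,0.05,0.0075],
])

```text
time_s: 3.5
tool_pos: [0.4391, 0.378, 0.2721]
tool_rot: [-179.9, -0.1, 109.6]
force: [0.5, 0.4, -0.0]
grip_width: 0.0867
```

```bash
python3 plan.py 0.44 0.3774 0.115 109.6
python3 - <<'E'
from h import *
d=cam('wrist','w1.png')
E
```

```text
t 3.5 pos [0.4391 0.378  0.2721] rot [-1.7992e+02 -6.0000e-02  1.0963e+02] q [  2.9  15.4 -55.3  87.7  12.6  83.6 -33.2] F [ 0.5  0.4 -0. ] w 0.0867
dx dy dz [-0.0009  0.0007  0.1571]
turn 0.0006 deg 0.0
```

View pics/w1.png

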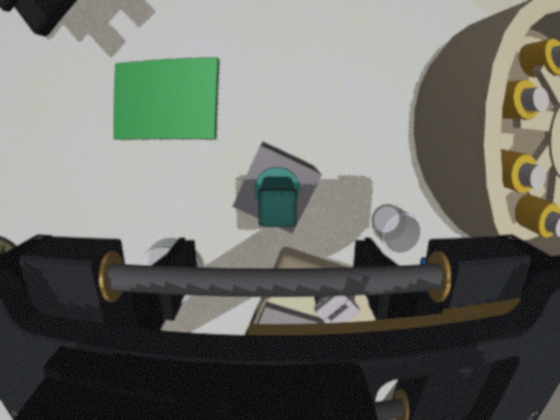

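Call:
servo_tool([
  [100,0,0,0.04,0],
  [100,0,0,0.08,0],
  [100,0,0,0.12,0],
  [100,0,0,0.157,0],
  [100,0,0,0.157,0],
])

```text
time_s: 4.18
tool_pos: [0.4413, 0.3722, 0.1133]
tool_rot: [-179.7, 0.2, 109.2]
force: [-0.6, -0.7, -0.1]
grip_width: 0.0873
```

Call:
servo_tool([
  [25,0,0,0,0],
  [20,0,0,0,0],
  [20,0,0,0,0],
  [20,0,0,0,0],
  [20,0,0,0,0],
], grip_force=40)

```text
time_s: 4.8
tool_pos: [0.4411, 0.376, 0.1157]
tool_rot: [180.0, 0.0, 109.3]
force: [0.3, -0.3, 0.7]
grip_width: 0.045
```

```bash
python3 plan.py 0.44 0.3774 0.2 109.6
```

```text
t 4.8 pos [0.4411 0.376  0.1157] rot [1.7999e+02 1.0000e-02 1.0935e+02] q [  0.4  22.2 -52.4  99.5  18.9  67.6 -38. ] F [ 0.3 -0.3  0.7] w 0.045
dx dy dz [ 0.0017 -0.0005 -0.0843]
turn -0.0044 deg -0.3
```

Call:
servo_tool([
  [15,0,0,0,0],
  [15,0,0,0,0],
  [15,0,0,0,0],
  [15,0,0,0,0],
])

```text
time_s: 5.3
tool_pos: [0.4412, 0.3759, 0.1155]
tool_rot: [180.0, 0.0, 109.3]
force: [0.5, -0.3, -0.5]
grip_width: 0.0319
```

```bash
python3 plan.py 0.44 0.3774 0.2 109.6
```

```text
t 5.3 pos [0.4412 0.3759 0.1155] rot [179.99   0.   109.34] q [  0.4  22.2 -52.4  99.5  18.9  67.6 -38. ] F [ 0.5 -0.3 -0.5] w 0.0319
dx dy dz [ 0.0018 -0.0006 -0.0845]
turn -0.0046 deg -0.3
```

Call:
servo_tool([
  [15,0,0,-0.025,0],
  [15,0,0,-0.055,0],
  [15,0,0,-0.085,0],
  [15,0,0,-0.115,0],
  [15,0,0,-0.125,0],
])

```text
time_s: 5.92
tool_pos: [0.4412, 0.3764, 0.2417]
tool_rot: [179.9, -0.0, 109.4]
force: [0.5, -0.3, -2.5]
grip_width: 0.0318
```

```bash
python3 plan.py 0.5 0.25 0.24 109.6
python3 - <<'E'
from h import *
d=cam('wrist','w2.png')
d=cam('scene','s2.png')
s=d['frame'][100:260,380:500]
cv2.imwrite('pics/s2z.png',cv2.resize(s,None,fx=3.7,fy=3.7,interpolation=cv2.INTER_CUBIC))
E
```

```text
t 5.92 pos [0.4412 0.3764 0.2417] rot [ 1.7991e+02 -2.0000e-02  1.0935e+02] q [  3.   16.2 -55.1  90.4  13.5  80.3 -33.9] F [ 0.5 -0.3 -2.5] w 0.0318
dx dy dz [-0.1388  0.0136  0.0017]
turn -0.0044 deg -0.2
```

View pics/s2z.png

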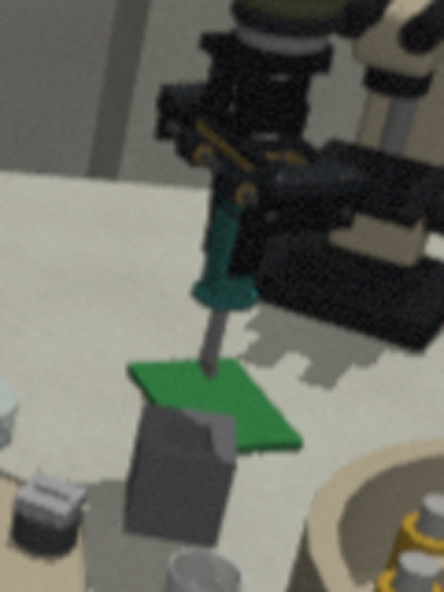

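View pics/w2.png

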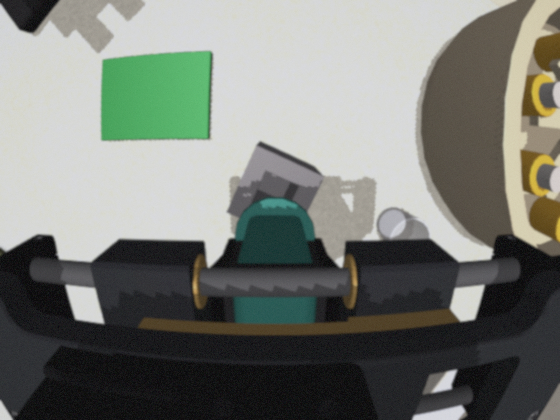

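Call:
servo_tool([
  [15,-0.03,0,0,-0.1],
  [15,-0.08,0,0,-0.25],
  [15,-0.13,0,0,-0.4],
  [15,-0.18,0,0,-0.55],
  [15,-0.22,0,0,-0.65],
])

```text
time_s: 6.65
tool_pos: [0.5137, 0.1652, 0.2385]
tool_rot: [-179.9, -0.1, 146.7]
force: [0.1, 0.9, -2.7]
grip_width: 0.0318
```

```bash
python3 plan.py 0.5622 0.0046 0.235 156.9
```

```text
t 6.65 pos [0.5137 0.1652 0.2385] rot [-1.7985e+02 -9.0000e-02  1.4668e+02] q [ 29.6   9.9 -55.4  95.9   8.3  78.7  29.6] F [ 0.1  0.9 -2.7] w 0.0318
dx dy dz [-0.1288 -0.1076  0.0035]
turn -0.1784 deg -10.2
```

Call:
servo_tool([
  [15,-0.03,-0.025,0,-0.05],
  [15,-0.065,-0.055,0,-0.1],
  [15,-0.1,-0.085,0,-0.15],
  [15,-0.125,-0.104,0,-0.178],
  [15,-0.129,-0.108,0.003,-0.178],
])

```text
time_s: 7.28
tool_pos: [0.5618, 0.0036, 0.2354]
tool_rot: [-179.9, -0.2, 156.5]
force: [-0.9, 0.5, -2.6]
grip_width: 0.0319
```

```bash
python3 plan.py 0.5622 0.0046 0.218 156.9
python3 - <<'E'
from h import *
d=cam('scene','s3.png')
s=d['frame'][80:270,230:390]
cv2.imwrite('pics/s3z.png',cv2.resize(s,None,fx=3.1,fy=3.1,interpolation=cv2.INTER_CUBIC))
d=cam('top','t3.png')
s=d['frame'][100:270,170:350]
cv2.imwrite('pics/t3z.png',cv2.resize(s,None,fx=3.5,fy=3.5,interpolation=cv2.INTER_CUBIC))
E
```

```text
t 7.28 pos [0.5618 0.0036 0.2354] rot [-1.7993e+02 -1.5000e-01  1.5649e+02] q [ 41.1  12.6 -50.5  93.3   9.9  78.9  55.8] F [-0.9  0.5 -2.6] w 0.0319
dx dy dz [0.     0.001  0.0174]
turn -0.0071 deg -0.4
```

View pics/s3z.png

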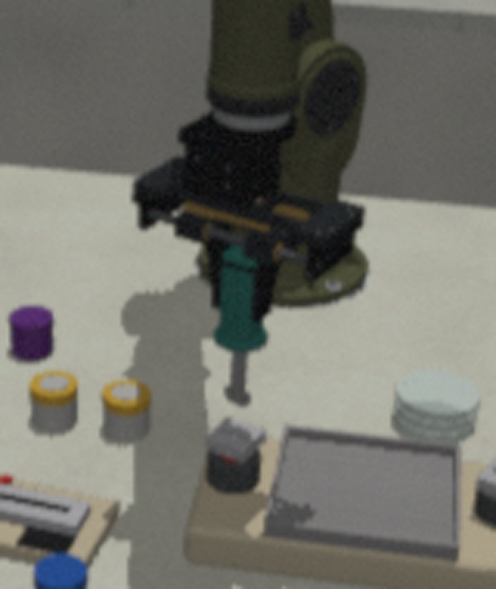

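View pics/t3z.png

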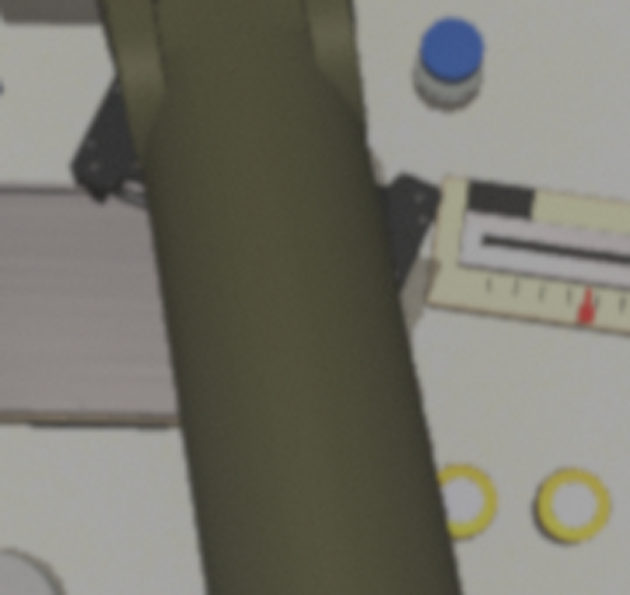

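Call:
servo_tool([
  [15,0,0.001,0.01,0],
  [15,0,0.001,0.017,0],
  [15,0,0.001,0.017,0],
])

```text
time_s: 7.75
tool_pos: [0.5617, 0.0089, 0.2196]
tool_rot: [-180.0, -0.1, 156.9]
force: [-0.5, -0.8, -2.8]
grip_width: 0.0321
```

```bash
python3 plan.py 0.5622 0.0046 0.196 156.9
python3 - <<'E'
from h import *
d=cam('scene','s4.png')
s=d['frame'][170:260,260:360]
cv2.imwrite('pics/s4z.png',cv2.resize(s,None,fx=6,fy=6,interpolation=cv2.INTER_CUBIC))
d=cam('wrist','w4.png')
E
```

```text
t 7.75 pos [0.5617 0.0089 0.2196] rot [-1.7996e+02 -8.0000e-02  1.5687e+02] q [ 40.6  13.2 -50.6  94.7  10.4  77.2  55.2] F [-0.5 -0.8 -2.8] w 0.0321
dx dy dz [-0.0021 -0.0037  0.0236]
turn -0.0006 deg -0.0
```

View pics/s4z.png

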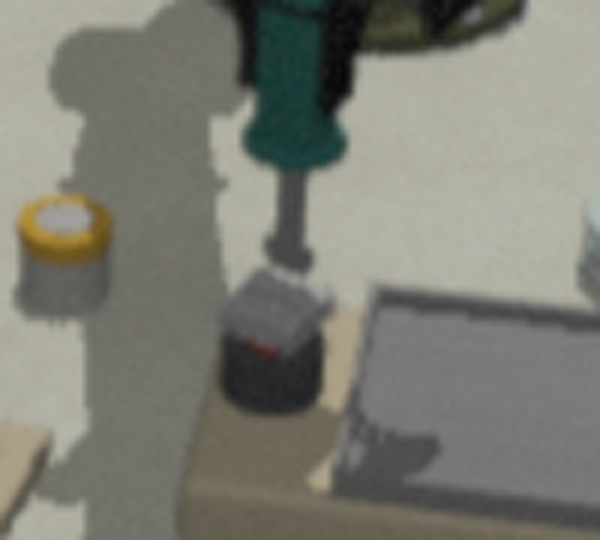

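View pics/w4.png

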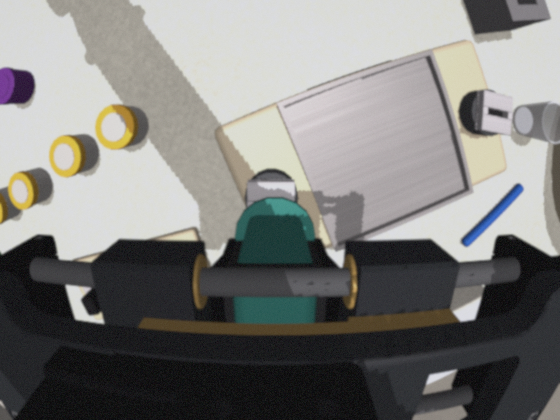

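Call:
servo_tool([
  [15,0,-0.003,0,0],
  [15,0,-0.003,0,0],
  [15,0,-0.003,0,0],
])

```text
time_s: 8.22
tool_pos: [0.5614, 0.0052, 0.2207]
tool_rot: [180.0, 0.0, 156.8]
force: [1.0, -0.1, -1.8]
grip_width: 0.032
```

```bash
python3 plan.py 0.5622 0.0046 0.196 156.9
```

```text
t 8.22 pos [0.5614 0.0052 0.2207] rot [1.8000e+02 2.0000e-02 1.5676e+02] q [ 41.   12.9 -50.6  94.8  10.2  77.1  55.6] F [ 1.  -0.1 -1.8] w 0.032
dx dy dz [-0.0009 -0.0002  0.0247]
turn -0.0024 deg -0.1
```

Call:
servo_tool([
  [15,-0.001,0,0.005,0],
  [15,-0.001,0,0.01,0],
  [15,-0.001,0,0.015,0],
  [15,-0.001,0,0.015,0],
])

```text
time_s: 8.72
tool_pos: [0.5618, 0.0048, 0.2048]
tool_rot: [-180.0, -0.1, 156.8]
force: [-0.6, 0.3, -2.8]
grip_width: 0.032
```

```bash
python3 plan.py 0.5622 0.0046 0.196 156.9
```

```text
t 8.72 pos [0.5618 0.0048 0.2048] rot [-1.7998e+02 -7.0000e-02  1.5678e+02] q [ 40.7  13.7 -50.4  95.9  10.9  75.6  55.2] F [-0.6  0.3 -2.8] w 0.032
dx dy dz [-0.0004 -0.0001  0.0088]
turn -0.0021 deg -0.1
```

Call:
servo_tool([
  [15,0,0,0.003,0],
  [15,0,0,0.006,0],
  [15,0,0,0.006,0],
])

```text
time_s: 9.1
tool_pos: [0.5621, 0.0049, 0.1993]
tool_rot: [-180.0, -0.0, 156.8]
force: [-1.0, -0.7, -2.2]
grip_width: 0.0316
```

```bash
python3 plan.py 0.5622 0.0046 0.196 156.9
```

```text
t 9.1 pos [0.5621 0.0049 0.1993] rot [-1.7998e+02 -2.0000e-02  1.5678e+02] q [ 40.6  14.  -50.3  96.3  11.1  74.9  55. ] F [-1.  -0.7 -2.2] w 0.0316
dx dy dz [-0.0002 -0.0002  0.0033]
turn -0.0021 deg -0.1
```

Call:
servo_tool([
  [15,0,0,0.002,0],
  [15,0,0,0.004,0],
  [15,0,0,0.004,0],
  [15,0,0,0.004,0],
])

```text
time_s: 9.6
tool_pos: [0.5622, 0.0049, 0.1955]
tool_rot: [-180.0, 0.0, 156.8]
force: [-0.0, -0.2, -3.1]
grip_width: 0.032
```

```bash
python3 plan.py 0.5622 0.0046 0.196 156.9;  python3 - <<'E'
from h import *
d=cam('scene','s5.png')
s=d['frame'][170:260,260:360]
cv2.imwrite('pics/s5z.png',cv2.resize(s,None,fx=6,fy=6,interpolation=cv2.INTER_CUBIC))
E
```

```text
t 9.6 pos [0.5622 0.0049 0.1955] rot [-180.      0.    156.78] q [ 40.6  14.1 -50.3  96.6  11.3  74.5  54.9] F [-0.  -0.2 -3.1] w 0.032
dx dy dz [-0.0001 -0.0003 -0.0005]
turn -0.0021 deg -0.1
```

View pics/s5z.png

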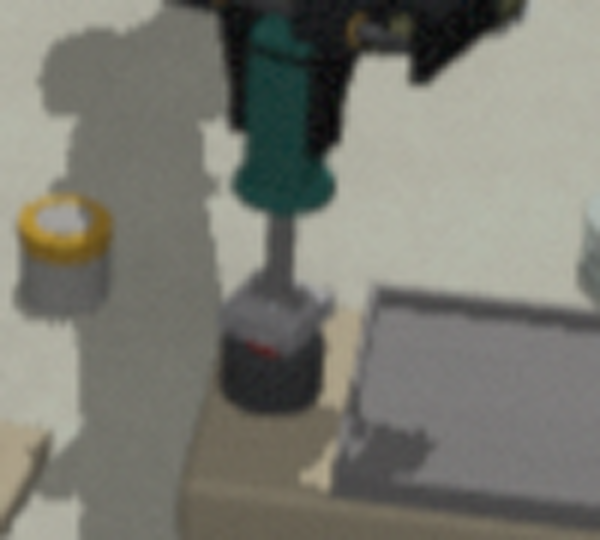

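Call:
servo_tool([
  [15,0,-0.0003,0,0.15],
  [15,0.0001,-0.0005,0.0004,0.3],
  [15,0.0002,-0.0008,0.0008,0.45],
  [15,0.0003,-0.001,0.0012,0.6],
  [15,0.0005,-0.0012,0.0016,0.75],
], grip_force=50)

```text
time_s: 10.28
tool_pos: [0.5619, 0.0032, 0.1942]
tool_rot: [180.0, 0.1, 113.5]
force: [0.9, -1.1, -2.7]
grip_width: 0.0316
```

```bash
python3 plan.py;  python3 - <<'E'
from h import *
print(monitor.get_obs()['wrist_torque'])
d=cam('scene','s6.png')
s=d['frame'][170:260,260:360]
cv2.imwrite('pics/s6z.png',cv2.resize(s,None,fx=6,fy=6,interpolation=cv2.INTER_CUBIC))
E
```

```text
t 10.28 pos [0.5619 0.0032 0.1942] rot [1.7995e+02 1.0000e-01 1.1353e+02] q [ 36.   12.8 -44.4  97.    9.4  74.   13.2] F [ 0.9 -1.1 -2.7] w 0.0316
[-0.37294204 -0.4813744   0.11208141]
```

View pics/s6z.png

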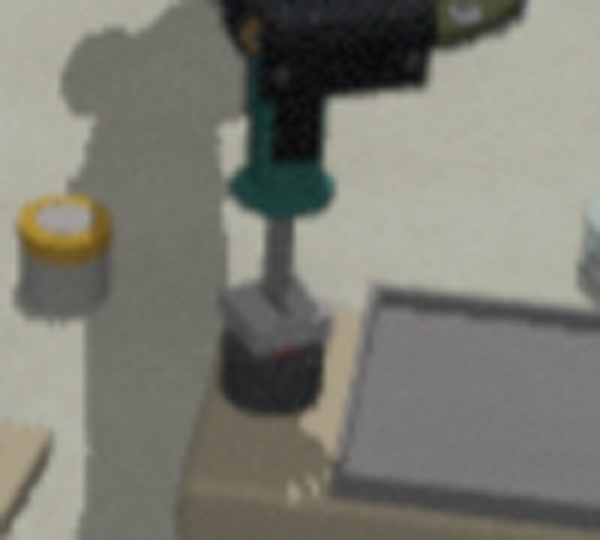

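Call:
servo_tool([
  [15,0,-0.0003,0.0004,0.15],
  [15,0.0001,-0.0005,0.0008,0.3],
  [15,0.0002,-0.0008,0.0011,0.45],
  [15,0.0003,-0.001,0.0015,0.6],
  [15,0.0005,-0.0012,0.0019,0.75],
])

```text
time_s: 10.95
tool_pos: [0.5604, 0.0033, 0.1923]
tool_rot: [179.9, 0.0, 70.7]
force: [1.2, -1.2, -2.5]
grip_width: 0.0317
```

Call:
servo_tool([
  [15,0,-0.0003,0.0004,0.15],
  [15,0.0001,-0.0005,0.0008,0.3],
  [15,0.0002,-0.0008,0.0011,0.45],
  [15,0.0003,-0.001,0.0015,0.6],
  [15,0.0005,-0.0012,0.0019,0.75],
])

```text
time_s: 11.58
tool_pos: [0.5593, 0.0045, 0.1904]
tool_rot: [179.9, -0.0, 27.7]
force: [0.5, -1.3, -1.7]
grip_width: 0.0317
```

```bash
python3 plan.py .5605 .0053 .19;  python3 - <<'E'
from h import *
print(monitor.get_obs()['wrist_torque'])
E
```

```text
t 11.57 pos [0.5593 0.0045 0.1904] rot [ 1.7994e+02 -1.0000e-02  2.7730e+01] q [ 27.9  11.  -34.9  97.8   6.6  73.2 -70.6] F [ 0.5 -1.3 -1.7] w 0.0317
dx dy dz [ 0.0015 -0.0002  0.0004]
[-0.37378385 -0.0909283   0.1621949 ]
```

Call:
servo_tool([
  [15,0,-0.0003,0.0004,0.15],
  [15,0.0001,-0.0005,0.0008,0.3],
  [15,0.0002,-0.0008,0.0011,0.45],
  [15,0.0003,-0.001,0.0015,0.6],
  [15,0.0005,-0.0012,0.0019,0.75],
])

```text
time_s: 12.2
tool_pos: [0.5593, 0.006, 0.1885]
tool_rot: [180.0, -0.1, -15.2]
force: [1.1, -0.3, -1.3]
grip_width: 0.0314
```

Call:
servo_tool([
  [15,0,0,0,0],
  [15,0,0.0002,0,-0.06],
  [15,0,0.0002,0,-0.11],
  [15,0,0.0002,0,-0.11],
])

```text
time_s: 12.7
tool_pos: [0.5587, 0.0062, 0.1881]
tool_rot: [-180.0, 0.0, -8.6]
force: [0.1, 0.2, -2.6]
grip_width: 0.0318
```

```bash
python3 plan.py .5605 .0053 .19;  python3 - <<'E'
from h import *
print(monitor.get_obs()['wrist_torque'])
E
```

```text
t 12.7 pos [0.5587 0.0062 0.1881] rot [-1.7999e+02  3.0000e-02 -8.6500e+00] q [  24.7   10.7  -31.4   98.1    5.8   72.9 -106.5] F [ 0.1  0.2 -2.6] w 0.0318
dx dy dz [ 0.0019  0.0006 -0.0019]
[ 0.01725204  0.0078876  -0.0487994 ]
```

Call:
servo_tool([
  [15,0,0,-0.008,0],
  [15,0,0,-0.016,0],
  [15,0,0,-0.025,0],
  [15,0,0,-0.025,-0.1],
  [15,0,0,-0.025,-0.28],
])

```text
time_s: 13.32
tool_pos: [0.5591, 0.0059, 0.2141]
tool_rot: [180.0, -0.0, 7.5]
force: [-0.3, 0.2, -2.3]
grip_width: 0.0318
```

Call:
servo_tool([
  [15,0,0,0,-0.18],
  [15,0,0,0,-0.36],
  [15,0,0,0,-0.54],
  [15,0,0,0,-0.72],
  [15,0,0,0,-0.9],
])

```text
time_s: 13.95
tool_pos: [0.559, 0.0059, 0.2139]
tool_rot: [180.0, -0.0, 59.2]
force: [0.9, -0.8, -2.8]
grip_width: 0.0316
```

Call:
servo_tool([
  [15,0,0,0,-0.18],
  [15,0,0,0,-0.36],
  [15,0,0,0,-0.54],
  [15,0,0,0,-0.72],
  [15,0,0,0,-0.9],
])

```text
time_s: 14.58
tool_pos: [0.559, 0.0059, 0.2139]
tool_rot: [180.0, 0.0, 110.7]
force: [0.6, 0.2, -2.7]
grip_width: 0.0315
```

Call:
servo_tool([
  [15,0,0,0,-0.18],
  [15,0,0,0,-0.36],
  [15,0,0,0,-0.54],
  [15,0,0,0,-0.72],
  [15,0,0,0,-0.9],
])

```text
time_s: 15.2
tool_pos: [0.559, 0.0058, 0.2139]
tool_rot: [-180.0, 0.0, 162.3]
force: [0.9, 0.9, -1.8]
grip_width: 0.0317
```

```bash
python3 plan.py .5622 .0046 .2 171.5;  python3 - <<'E'
from h import *
d=cam('scene','s7.png')
s=d['frame'][170:260,260:360]
cv2.imwrite('pics/s7z.png',cv2.resize(s,None,fx=6,fy=6,interpolation=cv2.INTER_CUBIC))
E
```

```text
t 15.2 pos [0.559  0.0058 0.2139] rot [-1.7999e+02  4.0000e-02  1.6227e+02] q [ 39.6  12.4 -48.7  95.7   9.6  76.2  61.5] F [ 0.9  0.9 -1.8] w 0.0317
dx dy dz [-0.0034 -0.0002  0.0139]
turn -0.161 deg -9.2
```

View pics/s7z.png

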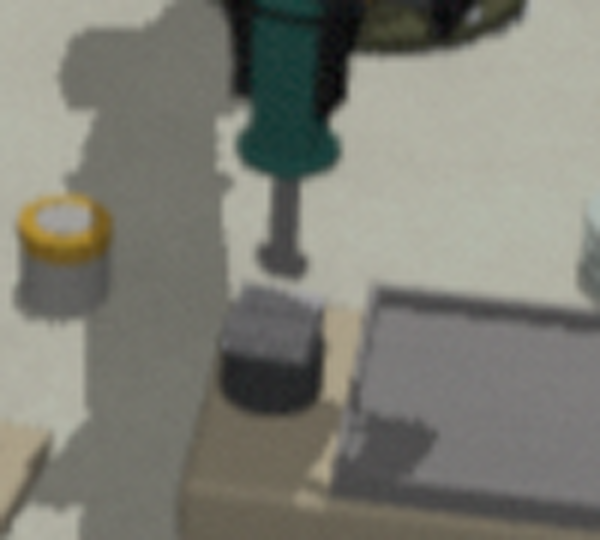

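Call:
servo_tool([
  [15,-0.0033,0.0004,0,-0.08],
  [15,-0.0033,0.0004,0,-0.16],
  [15,-0.0033,0.0004,0.004,-0.16],
  [15,-0.0033,0.0004,0.008,-0.16],
  [15,-0.0033,0.0004,0.011,-0.16],
])

```text
time_s: 15.88
tool_pos: [0.5619, 0.0052, 0.2019]
tool_rot: [-180.0, -0.0, 171.0]
force: [0.3, -0.5, -3.1]
grip_width: 0.0315
```

```bash
python3 plan.py .5623 .0052 .189 171.5
```

```text
t 15.88 pos [0.5619 0.0052 0.2019] rot [-1.7998e+02 -2.0000e-02  1.7103e+02] q [ 40.1  13.7 -49.7  96.2  10.8  75.2  69.5] F [ 0.3 -0.5 -3.1] w 0.0315
dx dy dz [-0.0004  0.      0.0129]
turn -0.0081 deg -0.5
```

Call:
servo_tool([
  [15,-0.0004,0,0.003,-0.008],
  [15,-0.0004,0,0.006,-0.008],
  [15,-0.0004,0,0.009,-0.008],
  [15,-0.0004,0,0.012,-0.008],
  [15,-0.0004,0,0.012,-0.008],
])

```text
time_s: 16.5
tool_pos: [0.5626, 0.0051, 0.19]
tool_rot: [-180.0, 0.0, 171.6]
force: [1.6, 0.4, -2.5]
grip_width: 0.0319
```

```bash
python3 plan.py .5623 .0052 .189 171.5
```

```text
t 16.5 pos [0.5626 0.0051 0.19  ] rot [-180.      0.    171.56] q [ 40.   14.3 -49.6  97.   11.3  73.9  69.6] F [ 1.6  0.4 -2.5] w 0.0319
dx dy dz [0.0003 0.     0.001 ]
turn 0.001 deg 0.1
```

Call:
servo_tool([
  [15,0,-0.0003,0.0006,0.15],
  [15,0.0001,-0.0005,0.001,0.3],
  [15,0.0002,-0.0008,0.0014,0.45],
  [15,0.0003,-0.001,0.0018,0.6],
  [15,0.0005,-0.0012,0.0022,0.75],
])

```text
time_s: 17.12
tool_pos: [0.5626, 0.0036, 0.1885]
tool_rot: [180.0, 0.1, 128.3]
force: [1.3, -1.1, -1.4]
grip_width: 0.0314
```

Call:
servo_tool([
  [15,0,-0.0003,0.0004,0.14],
  [15,0.0001,-0.0004,0.0007,0.24],
  [15,0.0001,-0.0005,0.001,0.34],
  [15,0.0001,-0.0006,0.001,0.38],
])

```text
time_s: 17.62
tool_pos: [0.5619, 0.0032, 0.1875]
tool_rot: [179.9, 0.1, 106.7]
force: [0.5, -0.9, -2.1]
grip_width: 0.0322
```

```bash
python3 plan.py .5605 .0053 .19;  python3 - <<'E'
from h import *
print(monitor.get_obs()['wrist_torque'])
E
```

```text
t 17.62 pos [0.5619 0.0032 0.1875] rot [1.7994e+02 9.0000e-02 1.0672e+02] q [ 33.2  12.5 -41.1  97.6   8.6  73.1   7. ] F [ 0.5 -0.9 -2.1] w 0.0322
dx dy dz [ 0.0024 -0.0008 -0.0025]
[-0.25442964 -0.38747385  0.15428417]
```

Call:
servo_tool([
  [15,0,0,0,0.03],
  [15,0,-0.0001,0,0.06],
  [15,0,-0.0001,0,0.06],
])

```text
time_s: 18.0
tool_pos: [0.5617, 0.0033, 0.1873]
tool_rot: [179.9, 0.1, 103.4]
force: [1.7, -1.7, -1.6]
grip_width: 0.0311
```

```bash
python3 plan.py .5605 .0053 .19;  python3 - <<'E'
from h import *
print(monitor.get_obs()['wrist_torque'])
E
```

```text
t 18.0 pos [0.5617 0.0033 0.1873] rot [1.7995e+02 6.0000e-02 1.0336e+02] q [ 32.9  12.4 -40.7  97.6   8.5  73.1   3.7] F [ 1.7 -1.7 -1.6] w 0.0311
dx dy dz [ 0.0023 -0.0007 -0.0027]
[-0.63738636 -0.71171635  0.08935168]
```

Call:
servo_tool([
  [15,0,-0.0001,0,0.05],
  [15,0,-0.0002,0,0.1],
  [15,0,-0.0002,0,0.1],
])

```text
time_s: 18.38
tool_pos: [0.5615, 0.0033, 0.1873]
tool_rot: [179.9, 0.1, 97.7]
force: [1.8, -2.2, -0.7]
grip_width: 0.0318
```

```bash
python3 plan.py .5605 .0053 .19;  python3 - <<'E'
from h import *
print(monitor.get_obs()['wrist_torque'])
d=cam('scene','s8.png')
s=d['frame'][170:260,260:360]
cv2.imwrite('pics/s8z.png',cv2.resize(s,None,fx=6,fy=6,interpolation=cv2.INTER_CUBIC))
E
```

```text
t 18.38 pos [0.5615 0.0033 0.1873] rot [1.7994e+02 7.0000e-02 9.7720e+01] q [ 32.3  12.2 -40.   97.6   8.3  73.   -1.8] F [ 1.8 -2.2 -0.7] w 0.0318
dx dy dz [ 0.0022 -0.0007 -0.0027]
[-0.87532472 -0.88876509  0.41329868]
```

View pics/s8z.png

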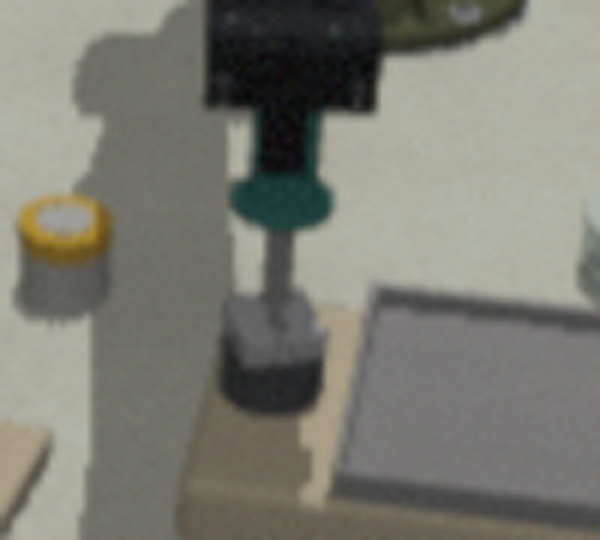

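Call:
servo_tool([
  [15,0,0.0002,0,-0.1],
  [15,0,0.0004,0,-0.2],
  [15,0,0.0004,0,-0.2],
])

```text
time_s: 18.8
tool_pos: [0.5613, 0.0038, 0.187]
tool_rot: [-180.0, -0.0, 109.1]
force: [1.5, -1.2, -2.2]
grip_width: 0.0315
```

```bash
python3 plan.py .5605 .0053 .19;  python3 - <<'E'
from h import *
print(monitor.get_obs()['wrist_torque'])
E
```

```text
t 18.8 pos [0.5613 0.0038 0.187 ] rot [-1.7999e+02 -3.0000e-02  1.0906e+02] q [ 33.4  12.5 -41.4  97.6   8.6  73.1   9.3] F [ 1.5 -1.2 -2.2] w 0.0315
dx dy dz [ 0.0016 -0.0003 -0.003 ]
[-0.47291072 -0.54203968  0.01171673]
```

Call:
servo_tool([
  [15,0,0,-0.008,0],
  [15,0,0,-0.018,0],
  [15,0,0,-0.03,0],
  [15,0,0,-0.045,0],
  [15,0,0,-0.055,0],
])

```text
time_s: 19.42
tool_pos: [0.5618, 0.004, 0.2436]
tool_rot: [179.9, 0.0, 109.1]
force: [1.1, 0.4, -2.9]
grip_width: 0.032
```

```bash
python3 plan.py 0.4412 0.3762 .24 109.35;  python3 - <<'E'
from h import *
d=cam('scene','s9.png')
s=d['frame'][130:260,240:380]
cv2.imwrite('pics/s9z.png',cv2.resize(s,None,fx=4.5,fy=4.5,interpolation=cv2.INTER_CUBIC))
E
```

```text
t 19.43 pos [0.5618 0.004  0.2436] rot [1.7993e+02 3.0000e-02 1.0911e+02] q [ 33.9  10.4 -41.6  93.    7.   79.1  10.5] F [ 1.1  0.4 -2.9] w 0.032
dx dy dz [0.3912 0.0079 0.0036]
turn -0.0042 deg -0.2
```

View pics/s9z.png

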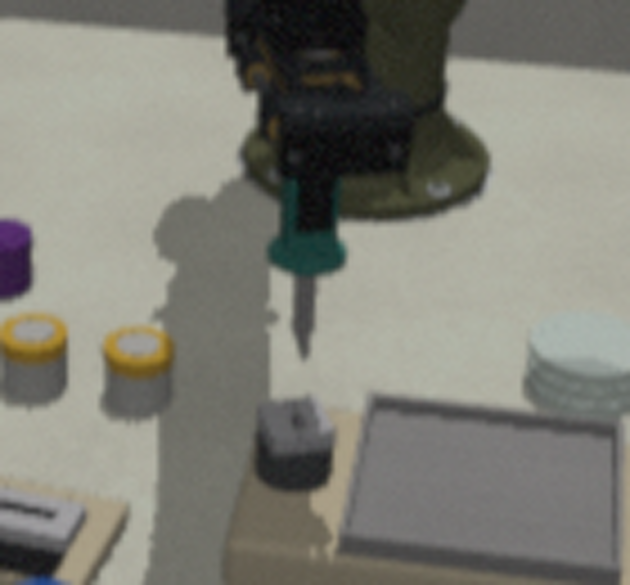

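Call:
servo_tool([
  [15,0.03,0,0.002,0],
  [15,0.08,0,0.002,0],
  [15,0.13,0.002,0.002,0],
  [15,0.18,0.004,0.002,0],
  [15,0.23,0.005,0.002,0],
])

```text
time_s: 20.1
tool_pos: [0.4903, 0.2241, 0.2402]
tool_rot: [180.0, 0.0, 109.1]
force: [1.2, -0.8, -2.0]
grip_width: 0.0318
```

Call:
servo_tool([
  [15,0.05,0.001,0,0],
  [15,0.1,0.002,0,0],
  [15,0.14,0.003,0,0],
  [15,0.16,0.003,0,0],
  [15,0.16,0.003,0,0],
])

```text
time_s: 20.72
tool_pos: [0.4398, 0.3767, 0.24]
tool_rot: [-180.0, -0.1, 109.3]
force: [0.2, -0.5, -2.4]
grip_width: 0.0315
```

```bash
python3 plan.py 0.4412 0.3762 .1155 109.35
```

```text
t 20.73 pos [0.4398 0.3767 0.24  ] rot [-1.7996e+02 -6.0000e-02  1.0933e+02] q [  3.1  16.3 -55.2  90.6  13.5  80.2 -34. ] F [ 0.2 -0.5 -2.4] w 0.0315
dx dy dz [-0.0009  0.0011  0.1245]
turn -0.0003 deg -0.0
```

Call:
servo_tool([
  [15,-0.001,0.001,0.02,0],
  [15,-0.001,0.001,0.04,0],
  [15,-0.001,0.001,0.055,0],
  [15,-0.001,0.001,0.065,0],
  [15,-0.001,0.001,0.075,0],
])

```text
time_s: 21.35
tool_pos: [0.4427, 0.3742, 0.1644]
tool_rot: [180.0, -0.0, 109.1]
force: [-0.3, -0.5, -2.2]
grip_width: 0.032
```

Call:
servo_tool([
  [15,0,0,0.015,0],
  [15,0,0,0.03,0],
  [15,0,0,0.042,0],
  [15,0,0,0.047,0],
  [15,0,0,0.048,0],
])

```text
time_s: 21.98
tool_pos: [0.4425, 0.3743, 0.1167]
tool_rot: [-180.0, 0.0, 109.1]
force: [0.3, 0.2, -3.1]
grip_width: 0.0318
```

```bash
python3 plan.py 0.4412 0.3762 .1155 109.35
```

```text
t 21.98 pos [0.4425 0.3743 0.1167] rot [-179.98    0.    109.12] q [  0.7  22.2 -52.6  99.4  18.9  67.8 -38. ] F [ 0.3  0.2 -3.1] w 0.0318
dx dy dz [ 0.0022 -0.0006  0.0012]
turn -0.0041 deg -0.2
```

Lower 1 mm more, then release.

Call:
servo_tool([
  [15,0,0,0.001,0],
  [15,0,0,0.0013,0],
  [40,0,0,0.0013,0],
  [80,0,0,0.0013,0],
  [100,0,0,0.0013,0],
])

```text
time_s: 22.6
tool_pos: [0.4428, 0.3745, 0.116]
tool_rot: [180.0, -0.0, 109.1]
force: [0.5, 0.7, 0.2]
grip_width: 0.0473
```

Call:
servo_tool([
  [100,0,0,0,0],
  [100,0,0,0,0],
  [100,0,0,0,0],
  [100,0,0,0,0],
  [100,0,0,0,0],
])

```text
time_s: 23.22
tool_pos: [0.4426, 0.3743, 0.1157]
tool_rot: [-180.0, 0.0, 109.1]
force: [0.3, -0.5, -0.2]
grip_width: 0.0865
```

Call:
servo_tool([
  [100,0,0,-0.04,0],
  [100,0,0,-0.09,0],
  [100,0,0,-0.14,0],
  [100,0,0,-0.18,0],
  [100,0,0,-0.18,0],
])

```text
time_s: 23.85
tool_pos: [0.4435, 0.3759, 0.2993]
tool_rot: [179.7, -0.1, 109.1]
force: [-0.3, -0.0, 0.3]
grip_width: 0.0869
```

```bash
python3 plan.py .45 0 .25 60;  python3 - <<'E'
from h import *
d=cam('scene','s10.png')
s=d['frame'][150:280,270:460]
cv2.imwrite('pics/s10z.png',cv2.resize(s,None,fx=4,fy=4,interpolation=cv2.INTER_CUBIC))
d=cam('wrist','w10.png')
E
```

```text
t 23.85 pos [0.4435 0.3759 0.2993] rot [ 1.7966e+02 -1.0000e-01  1.0912e+02] q [  3.5  14.9 -55.8  85.1  12.4  86.1 -33. ] F [-0.3 -0.   0.3] w 0.0869
dx dy dz [-0.3573 -0.117   0.0493]
turn 0.8573 deg 49.1
```

View pics/s10z.png

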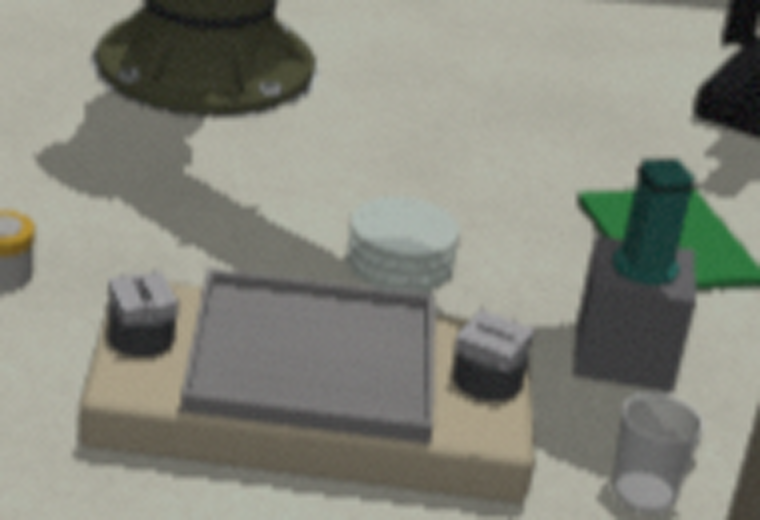

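View pics/w10.png

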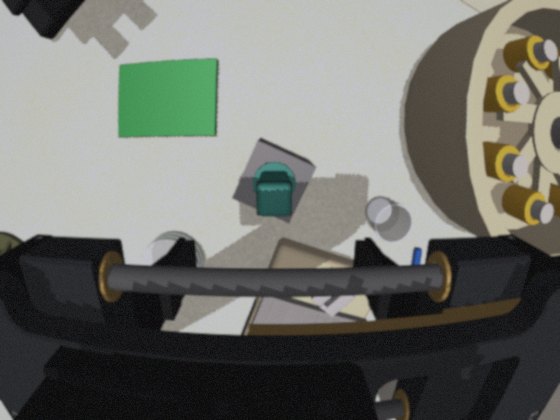

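```bash
cat > pots.py <<'E'
from h import *
np.set_printoptions(precision=4,suppress=True)
import sys
d=cam('top','t_%s.png'%sys.argv[1]);P=cloud(d)
hsv=cv2.cvtColor(d['frame'],cv2.COLOR_BGR2HSV)
m=cv2.inRange(hsv,(18,90,60),(34,255,255))
m=cv2.morphologyEx(m,cv2.MORPH_CLOSE,np.ones((5,5)))
n,l,st,ce=cv2.connectedComponentsWithStats(m)
for i in range(1,n):
    if st[i,4]>60 and 150<st[i,0]<500:
        u,v=ce[i]; z=P[int(v),int(u),2]
        c=px2w(d,u,v,z) if z==z else None
        print(np.round(ce[i]),st[i,4],c,'rect',rect(P,c[:2],.033,z-.006,z+.006) if c is not None else '')
E
python3 pots.py a
```

```text
[301. 243.] 176 [ 0.4218 -0.1254  0.0518] rect (array([ 422.3, -125.6]), array([48.5, 49.2]), 45.1, 302, np.float64(0.04872714727533336))
[371. 243.] 207 [ 0.4232 -0.3003  0.0438] rect (array([ 422.7, -300.6]), array([49.3, 50.7]), 18.3, 259, np.float64(0.04701986883979562))
[333. 244.] 187 [ 0.4198 -0.2037  0.0488] rect (array([ 420.5, -204.7]), array([49.9, 50.1]), 88.0, 342, np.float64(0.04803087135771222))
[402. 246.] 214 [ 0.4165 -0.3731  0.0536] rect (array([ 417.5, -376. ]), array([47.9, 48.6]), 68.6, 214, np.float64(0.049667789193506416))
```

Call:
servo_tool([
  [100,-0.26,-0.03,0.02,0.333],
  [100,-0.26,-0.03,0.02,0.333],
  [100,-0.26,-0.03,0.02,0.333],
  [100,-0.26,-0.03,0.02,0.333],
  [100,-0.26,-0.03,0.02,0.333],
])

```text
time_s: 24.62
tool_pos: [0.4995, 0.1124, 0.2735]
tool_rot: [-179.8, 0.1, 89.5]
force: [0.7, -0.3, -0.4]
grip_width: 0.0868
```

```bash
python3 plan.py .4224 -.1257 .18 90
```

```text
t 24.62 pos [0.4995 0.1124 0.2735] rot [-1.798e+02  1.400e-01  8.950e+01] q [ 27.3   2.6 -43.9  96.4   1.9  81.9 -17.4] F [ 0.7 -0.3 -0.4] w 0.0868
dx dy dz [-0.2388 -0.075   0.0935]
turn -0.0087 deg -0.5
```

Call:
servo_tool([
  [100,-0.239,-0.075,0.093,-0.008],
  [100,-0.239,-0.075,0.093,-0.008],
  [100,-0.239,-0.075,0.093,-0.008],
  [100,-0.239,-0.075,0.093,-0.008],
  [100,-0.239,-0.075,0.093,-0.008],
])

```text
time_s: 25.25
tool_pos: [0.4216, -0.1226, 0.1801]
tool_rot: [-179.7, -0.1, 90.2]
force: [0.6, 0.2, 0.1]
grip_width: 0.0871
```

```bash
python3 plan.py .4224 -.1257 .018 90
```

```text
t 25.25 pos [ 0.4216 -0.1226  0.1801] rot [-1.7974e+02 -7.0000e-02  9.0210e+01] q [ 42.5  -5.2 -28.  113.6  -2.6  71.3  15.7] F [0.6 0.2 0.1] w 0.0871
dx dy dz [-0.0031  0.0008  0.1621]
turn 0.0037 deg 0.2
```

Call:
servo_tool([
  [100,-0.002,0.001,0.05,0],
  [100,-0.002,0.001,0.1,0],
  [100,-0.002,0.001,0.14,0],
  [100,-0.002,0.001,0.162,0],
  [70,-0.002,0.001,0.162,0],
], grip_force=25)

```text
time_s: 25.88
tool_pos: [0.4241, -0.1199, 0.019]
tool_rot: [-179.8, -0.2, 90.6]
force: [1.0, -0.1, -0.1]
grip_width: 0.0823
```

```bash
python3 plan.py .4224 -.1257 .018 90
```

```text
t 25.88 pos [ 0.4241 -0.1199  0.019 ] rot [-1.7977e+02 -1.7000e-01  9.0630e+01] q [ 40.8   7.4 -29.5 123.    4.5  50.9   9.3] F [ 1.  -0.1 -0.1] w 0.0823
dx dy dz [-0.0058 -0.0018  0.001 ]
turn 0.011 deg 0.6
```

Call:
servo_tool([
  [75,-0.003,0,0,0],
  [70,-0.003,0,0,0],
])

```text
time_s: 26.12
tool_pos: [0.4267, -0.1256, 0.022]
tool_rot: [179.9, 0.1, 90.5]
force: [-0.3, 0.2, -0.9]
grip_width: 0.0654
```

```bash
python3 plan.py .4224 -.1257 .018 90
```

```text
t 26.12 pos [ 0.4267 -0.1256  0.022 ] rot [1.7987e+02 6.0000e-02 9.0480e+01] q [ 41.1   7.2 -29.2 122.7   4.6  51.    9.7] F [-0.3  0.2 -0.9] w 0.0654
dx dy dz [-0.     -0.0043  0.004 ]
turn 0.0084 deg 0.5
```

Call:
servo_tool([
  [65,0,-0.004,0.003,0],
  [45,0,-0.004,0.003,0],
  [45,0,-0.004,0.003,0],
  [45,0,-0.004,0.003,0],
  [45,0,-0.004,0.003,0],
])

```text
time_s: 26.75
tool_pos: [0.4217, -0.1254, 0.0179]
tool_rot: [180.0, 0.0, 90.5]
force: [0.5, -1.0, 2.0]
grip_width: 0.0508
```

```bash
python3 plan.py .4224 -.1257 .018 90
```

```text
t 26.75 pos [ 0.4217 -0.1254  0.0179] rot [1.7999e+02 2.0000e-02 9.0490e+01] q [ 41.3   7.1 -29.2 123.4   4.5  50.5   9.9] F [ 0.5 -1.   2. ] w 0.0508
dx dy dz [-0.0003  0.0007 -0.0001]
turn 0.0085 deg 0.5
```

Call:
servo_tool([
  [45,0,0,-0.02,0],
  [45,0,0,-0.06,0],
  [45,0,0,-0.11,0],
  [45,0,0,-0.15,0],
  [45,0.03,0.03,-0.15,0],
])

```text
time_s: 27.38
tool_pos: [0.4522, -0.0981, 0.1707]
tool_rot: [179.7, 0.3, 90.1]
force: [1.8, 0.2, -2.7]
grip_width: 0.0508
```

```bash
python3 plan.py .604 .0925 .15 90
```

```text
t 27.38 pos [ 0.4522 -0.0981  0.1707] rot [179.74   0.25  90.12] q [ 41.2  -1.8 -31.5 111.9  -0.8  69.4  10.1] F [ 1.8  0.2 -2.7] w 0.0508
dx dy dz [0.1903 0.1522 0.0207]
turn 0.0021 deg 0.1
```

Call:
servo_tool([
  [45,0.05,0.04,0,0],
  [45,0.1,0.08,0,0],
  [45,0.14,0.115,0,0],
  [45,0.18,0.142,0.01,0],
  [45,0.19,0.152,0.02,0],
])

```text
time_s: 28.0
tool_pos: [0.6017, 0.1006, 0.1465]
tool_rot: [-179.9, -0.2, 90.8]
force: [-0.6, -0.5, -2.0]
grip_width: 0.0506
```

Call:
servo_tool([
  [45,0,0,0,0],
  [45,0,0,0,0],
])

```text
time_s: 28.25
tool_pos: [0.6011, 0.0942, 0.1474]
tool_rot: [-179.9, 0.1, 90.4]
force: [0.8, -0.0, -2.1]
grip_width: 0.0506
```

```bash
python3 plan.py .604 .0925 .074 90
```

```text
t 28.25 pos [0.6011 0.0942 0.1474] rot [-1.7994e+02  9.0000e-02  9.0370e+01] q [ 21.5  20.7 -40.5  93.6  14.2  70.9 -21.5] F [ 0.8 -0.  -2.1] w 0.0506
dx dy dz [-0.0017  0.0029  0.0734]
turn 0.0065 deg 0.4
```

Call:
servo_tool([
  [45,-0.001,0.003,0.03,0],
  [45,-0.001,0.003,0.055,0],
  [45,-0.001,0.003,0.068,0],
  [45,-0.001,0.003,0.072,0],
  [45,-0.001,0.003,0.073,0],
])

```text
time_s: 28.88
tool_pos: [0.6052, 0.095, 0.0755]
tool_rot: [179.9, 0.0, 90.5]
force: [-0.4, -0.4, -2.1]
grip_width: 0.0507
```

```bash
python3 plan.py .604 .0925 .072 90
```

```text
t 28.88 pos [0.6052 0.095  0.0755] rot [1.7993e+02 1.0000e-02 9.0460e+01] q [ 20.1  25.1 -39.1  97.2  17.4  63.8 -23.6] F [-0.4 -0.4 -2.1] w 0.0507
dx dy dz [-0.0025 -0.0012  0.0035]
turn 0.008 deg 0.5
```

Down 3 mm, then release (to ~75 %).

Call:
servo_tool([
  [45,-0.001,-0.001,0.002,0],
  [45,-0.001,-0.001,0.003,0],
  [45,-0.001,-0.001,0.0035,0],
  [60,-0.001,-0.001,0.0035,0],
  [75,-0.001,-0.001,0.0035,0],
])

```text
time_s: 29.5
tool_pos: [0.6042, 0.0944, 0.0717]
tool_rot: [179.9, -0.0, 90.5]
force: [0.6, 0.5, 0.1]
grip_width: 0.0564
```

Call:
servo_tool([
  [75,0,0,0,0],
  [75,0,0,0,0],
  [75,0,0,-0.03,0],
  [75,0,0,-0.07,0],
  [100,0,0,-0.11,0],
])

```text
time_s: 30.12
tool_pos: [0.6035, 0.0943, 0.1821]
tool_rot: [-180.0, -0.0, 90.5]
force: [0.8, 0.4, -0.0]
grip_width: 0.0696
```

```bash
python3 plan.py .5 -.1 .18 90; python3 pots.py b
```

```text
t 30.12 pos [0.6035 0.0943 0.1821] rot [-179.97   -0.     90.5 ] q [ 21.9  19.5 -41.   91.   13.1  74.5 -20.5] F [ 0.8  0.4 -0. ] w 0.0696
dx dy dz [-0.1934 -0.1051  0.0021]
turn 0.0087 deg 0.5
[371. 243.] 207 [ 0.4225 -0.2989  0.05  ] rect (array([ 423.6, -300.9]), array([49.9, 50.3]), 88.5, 330, np.float64(0.04829127529316952))
[333. 244.] 190 [ 0.4195 -0.2031  0.0509] rect (array([ 420.2, -204.6]), array([49.4, 49.9]), 2.1, 321, np.float64(0.04841326468349795))
[402. 246.] 217 [ 0.4169 -0.3744  0.0489] rect (array([ 416.7, -377.1]), array([49.8, 49.6]), 0.4, 348, np.float64(0.04802666947373364))
```

Call:
servo_tool([
  [100,-0.297,-0.186,0,0.008],
  [100,-0.297,-0.186,0,0.008],
  [100,-0.297,-0.186,0,0.008],
  [100,-0.297,-0.186,0,0.008],
  [100,-0.297,-0.186,0,0.008],
])

```text
time_s: 30.8
tool_pos: [0.4388, -0.1737, 0.1813]
tool_rot: [179.9, 0.1, 90.0]
force: [0.2, -0.8, -1.2]
grip_width: 0.0868
```

```bash
python3 plan.py .4203 -.2046 .1 90
```

```text
t 30.8 pos [ 0.4388 -0.1737  0.1813] rot [1.7995e+02 6.0000e-02 9.0030e+01] q [ 49.9  -0.9 -31.  109.8  -0.4  70.9  19.1] F [ 0.2 -0.8 -1.2] w 0.0868
dx dy dz [-0.0309 -0.0186  0.0813]
turn 0.0005 deg 0.0
```

Call:
servo_tool([
  [100,-0.02,-0.012,0.05,0],
  [100,-0.02,-0.012,0.08,0],
  [100,-0.02,-0.012,0.08,0],
])

```text
time_s: 31.18
tool_pos: [0.4261, -0.1912, 0.0992]
tool_rot: [-179.8, -0.1, 90.0]
force: [0.4, -0.2, 0.1]
grip_width: 0.0869
```

```bash
python3 plan.py .4203 -.2046 .018 90
```

```text
t 31.18 pos [ 0.4261 -0.1912  0.0992] rot [-1.7976e+02 -1.5000e-01  9.0010e+01] q [ 50.4   3.8 -30.2 115.7   2.1  61.4  19.3] F [ 0.4 -0.2  0.1] w 0.0869
dx dy dz [-0.0134 -0.0058  0.0812]
turn 0.0002 deg 0.0
```

Call:
servo_tool([
  [100,-0.013,-0.006,0.02,0],
  [100,-0.013,-0.006,0.045,0],
  [100,-0.013,-0.006,0.065,0],
  [100,-0.013,-0.006,0.081,0],
  [85,-0.013,-0.006,0.081,0],
])

```text
time_s: 31.8
tool_pos: [0.4221, -0.2045, 0.0201]
tool_rot: [-180.0, -0.0, 90.1]
force: [0.2, -0.4, -1.2]
grip_width: 0.0826
```

```bash
python3 plan.py .4203 -.2046 .018 90
```

```text
t 31.8 pos [ 0.4221 -0.2045  0.0201] rot [-1.7996e+02 -4.0000e-02  9.0080e+01] q [ 50.   10.5 -29.1 119.5   6.5  51.5  17.3] F [ 0.2 -0.4 -1.2] w 0.0826
dx dy dz [-0.0001 -0.0018  0.0021]
turn 0.0014 deg 0.1
```

Call:
servo_tool([
  [65,0,-0.001,0.001,0],
  [45,0,-0.001,0.001,0],
  [45,0,-0.001,0.001,0],
  [45,0,-0.001,0.001,0],
  [45,0,-0.001,0.001,0],
])

```text
time_s: 32.42
tool_pos: [0.4213, -0.2052, 0.0197]
tool_rot: [180.0, 0.0, 90.0]
force: [0.7, 0.2, 3.7]
grip_width: 0.0509
```

Call:
servo_tool([
  [45,0,0,0,0],
  [45,0,0,-0.02,0],
  [45,0,0,-0.06,0],
  [45,0,0,-0.11,0],
  [45,0.02,0.02,-0.14,0],
])

```text
time_s: 33.05
tool_pos: [0.4405, -0.1868, 0.1608]
tool_rot: [180.0, 0.1, 89.8]
force: [1.1, 0.2, -1.7]
grip_width: 0.0508
```

```bash
python3 plan.py .604 .1725 .15 90
```

```text
t 33.05 pos [ 0.4405 -0.1868  0.1608] rot [1.7996e+02 1.2000e-01 8.9780e+01] q [ 50.6   1.1 -30.9 110.5   0.7  68.5  19.2] F [ 1.1  0.2 -1.7] w 0.0508
dx dy dz [0.3599 0.1622 0.0108]
turn -0.0038 deg -0.2
```

Call:
servo_tool([
  [45,0.045,0.02,0,0],
  [45,0.09,0.04,0,0],
  [45,0.135,0.06,0,0],
  [45,0.18,0.081,0,0],
  [45,0.225,0.101,0,0],
])

```text
time_s: 33.67
tool_pos: [0.542, 0.0413, 0.1584]
tool_rot: [-179.9, 0.0, 90.0]
force: [0.0, 0.7, -2.6]
grip_width: 0.051
```

Call:
servo_tool([
  [45,0.045,0.02,0,0],
  [45,0.09,0.04,0,0],
  [45,0.12,0.055,0,0],
  [45,0.135,0.061,0,0],
  [45,0.135,0.061,0,0],
])

```text
time_s: 34.3
tool_pos: [0.6022, 0.1758, 0.1584]
tool_rot: [-179.9, -0.0, 90.1]
force: [-0.8, 0.4, -1.3]
grip_width: 0.051
```

```bash
python3 plan.py .604 .1725 .0735 90
```

```text
t 34.3 pos [0.6022 0.1758 0.1584] rot [-179.9    -0.     90.13] q [ 16.3  23.8 -44.7  90.   17.2  73.4 -30.9] F [-0.8  0.4 -1.3] w 0.051
dx dy dz [-0.0033  0.0018  0.0849]
turn 0.0023 deg 0.1
```

Call:
servo_tool([
  [45,-0.002,0.002,0.03,0],
  [45,-0.002,0.002,0.06,0],
  [45,-0.002,0.002,0.078,0],
  [45,-0.002,0.002,0.083,0],
  [45,-0.002,0.002,0.083,0],
])

```text
time_s: 34.92
tool_pos: [0.6052, 0.1728, 0.0768]
tool_rot: [180.0, 0.0, 90.0]
force: [-0.1, -0.9, -1.9]
grip_width: 0.0508
```

```bash
python3 plan.py .604 .1725 .0735 90
```

```text
t 34.92 pos [0.6052 0.1728 0.0768] rot [1.7996e+02 1.0000e-02 9.0000e+01] q [ 15.   28.2 -42.8  94.5  20.7  65.5 -33.1] F [-0.1 -0.9 -1.9] w 0.0508
dx dy dz [-0.0003 -0.0012  0.0033]
turn 0.0001 deg 0.0
```

Call:
servo_tool([
  [45,0,-0.001,0.002,0],
  [45,0,-0.001,0.003,0],
  [45,0,-0.001,0.003,0],
  [60,0,-0.001,0.003,0],
  [75,0,-0.001,0.003,0],
])

```text
time_s: 35.55
tool_pos: [0.6043, 0.1733, 0.0736]
tool_rot: [179.9, -0.0, 90.0]
force: [-0.3, -0.4, 0.3]
grip_width: 0.0564
```

Call:
servo_tool([
  [75,0,0,0,0],
  [75,0,0,0,0],
  [75,0,0,-0.03,0],
  [75,0,0,-0.07,0],
  [100,0,0,-0.11,0],
])

```text
time_s: 36.17
tool_pos: [0.6037, 0.1731, 0.1841]
tool_rot: [-180.0, 0.0, 90.0]
force: [0.1, 0.0, -0.5]
grip_width: 0.0698
```

```bash
python3 plan.py .4236 -.3009 .18 90; python3 pots.py c
```

```text
t 36.17 pos [0.6037 0.1731 0.1841] rot [-179.97    0.     90.04] q [ 16.8  22.8 -45.2  88.2  16.4  75.9 -30.1] F [ 0.1  0.  -0.5] w 0.0698
dx dy dz [-0.4738 -0.1804  0.0041]
turn 0.0007 deg 0.0
[212. 165.] 236 [0.6027 0.0921 0.1009] rect (array([603.9,  91.6]), array([50.3, 46. ]), 27.4, 332, np.float64(0.10269900499881662))
[371. 243.] 207 [ 0.4223 -0.2985  0.0514] rect (array([ 422.3, -300.7]), array([47.1, 50. ]), 1.0, 313, np.float64(0.0486660291091865))
[402. 246.] 216 [ 0.4168 -0.3744  0.0493] rect (array([ 417. , -377.3]), array([49.7, 50.3]), 0.6, 343, np.float64(0.04788033291369828))
```

Call:
servo_tool([
  [100,-0.29,-0.11,0,0],
  [100,-0.29,-0.11,0,0],
  [100,-0.29,-0.11,0,0],
  [100,-0.29,-0.11,0,0],
  [100,-0.29,-0.11,0,0],
])

```text
time_s: 36.85
tool_pos: [0.493, -0.119, 0.1833]
tool_rot: [180.0, 0.1, 90.0]
force: [0.6, -1.0, -0.2]
grip_width: 0.0869
```

Call:
servo_tool([
  [100,-0.184,-0.071,0,0],
  [100,-0.184,-0.071,0,0],
  [100,-0.184,-0.071,0.02,0],
  [100,-0.184,-0.071,0.06,0],
  [100,-0.184,-0.071,0.08,0],
])

```text
time_s: 37.48
tool_pos: [0.4208, -0.3021, 0.1007]
tool_rot: [-179.9, -0.1, 89.8]
force: [0.7, -0.3, 0.7]
grip_width: 0.087
```

```bash
python3 plan.py .423 -.3008 .018 90
```

```text
t 37.48 pos [ 0.4208 -0.3021  0.1007] rot [-1.7985e+02 -9.0000e-02  8.9820e+01] q [ 59.4  10.  -28.9 109.2   5.4  62.3  28.2] F [ 0.7 -0.3  0.7] w 0.087
dx dy dz [0.0013 0.0022 0.0827]
turn -0.0032 deg -0.2
```

Call:
servo_tool([
  [100,0.001,0.002,0.025,0],
  [100,0.001,0.002,0.05,0],
  [100,0.001,0.002,0.07,0],
  [100,0.001,0.002,0.082,0],
  [85,0.001,0.002,0.082,0],
])

```text
time_s: 38.1
tool_pos: [0.4247, -0.2996, 0.0206]
tool_rot: [-179.9, -0.1, 90.0]
force: [0.5, 0.1, -0.1]
grip_width: 0.0826
```

```bash
python3 plan.py .423 -.3008 .018 90
```

```text
t 38.1 pos [ 0.4247 -0.2996  0.0206] rot [-1.7994e+02 -6.0000e-02  9.0040e+01] q [ 57.6  16.3 -28.2 112.8   9.5  53.2  24.7] F [ 0.5  0.1 -0.1] w 0.0826
dx dy dz [-0.0012 -0.0017  0.0026]
turn 0.0008 deg 0.0
```

Call:
servo_tool([
  [65,-0.001,-0.001,0.001,0],
  [45,-0.001,-0.001,0.001,0],
  [45,-0.001,-0.001,0.001,0],
  [45,-0.001,-0.001,0.001,0],
  [45,-0.001,-0.001,0.001,0],
])

```text
time_s: 38.72
tool_pos: [0.4243, -0.3013, 0.0207]
tool_rot: [180.0, 0.0, 90.0]
force: [-0.2, 0.8, 3.8]
grip_width: 0.0507
```

Call:
servo_tool([
  [45,0,0,0,0],
  [45,0,0,-0.02,0],
  [45,0,0,-0.06,0],
  [45,0,0,-0.11,0],
  [45,0.02,0.01,-0.14,0],
])

```text
time_s: 39.35
tool_pos: [0.4337, -0.2827, 0.1619]
tool_rot: [179.9, 0.1, 89.8]
force: [0.3, 0.5, -2.4]
grip_width: 0.0511
```

```bash
python3 plan.py .52 .1725 .15 90
```

```text
t 39.35 pos [ 0.4337 -0.2827  0.1619] rot [1.7994e+02 1.0000e-01 8.9820e+01] q [ 58.8   6.3 -30.3 105.5   3.5  69.   27.2] F [ 0.3  0.5 -2.4] w 0.0511
dx dy dz [0.4555 0.0848 0.0119]
turn -0.0031 deg -0.2
```

Call:
servo_tool([
  [45,0.05,0.009,0,0],
  [45,0.1,0.018,0,0],
  [45,0.15,0.028,0,0],
  [45,0.2,0.037,0,0],
  [45,0.25,0.046,0,0],
])

```text
time_s: 39.98
tool_pos: [0.4795, -0.0293, 0.1596]
tool_rot: [-180.0, 0.0, 90.0]
force: [0.8, -0.5, -2.2]
grip_width: 0.0514
```

Call:
servo_tool([
  [45,0.05,0.009,0,0],
  [45,0.1,0.018,0,0],
  [45,0.15,0.028,0,0],
  [45,0.185,0.036,0,0],
  [45,0.205,0.039,0,0],
])

```text
time_s: 40.6
tool_pos: [0.5182, 0.1766, 0.1594]
tool_rot: [-179.9, -0.1, 90.2]
force: [-0.3, -0.1, -2.3]
grip_width: 0.051
```

Call:
servo_tool([
  [45,0,0,0.015,0],
  [45,0,0,0.015,0],
])

```text
time_s: 40.85
tool_pos: [0.5173, 0.172, 0.1427]
tool_rot: [-179.7, 0.1, 90.0]
force: [-0.3, -0.6, -2.4]
grip_width: 0.0511
```

```bash
python3 plan.py .52 .1725 .0745 90
```

```text
t 40.85 pos [0.5173 0.172  0.1427] rot [-1.7975e+02  1.2000e-01  8.9980e+01] q [ 24.7  15.3 -52.2 102.4  12.9  68.9 -31.3] F [-0.3 -0.6 -2.4] w 0.0511
dx dy dz [0.0005 0.0027 0.0682]
turn -0.0004 deg -0.0
```

Call:
servo_tool([
  [45,0,0.002,0.03,0],
  [45,0,0.002,0.05,0],
  [45,0,0.002,0.063,0],
  [45,0,0.002,0.066,0],
  [45,0,0.002,0.066,0],
])

```text
time_s: 41.48
tool_pos: [0.5212, 0.1742, 0.0796]
tool_rot: [180.0, -0.0, 90.0]
force: [0.3, -0.2, -2.1]
grip_width: 0.0509
```

```bash
python3 plan.py .52 .1725 .0745 90
```

```text
t 41.48 pos [0.5212 0.1742 0.0796] rot [ 1.7997e+02 -1.0000e-02  9.0030e+01] q [ 22.2  20.  -50.4 105.7  17.3  62.3 -34.6] F [ 0.3 -0.2 -2.1] w 0.0509
dx dy dz [-0.0017 -0.0012  0.0051]
turn 0.0005 deg 0.0
```

Call:
servo_tool([
  [45,-0.001,-0.001,0.003,0],
  [45,-0.001,-0.001,0.0048,0],
  [45,-0.001,-0.001,0.0048,0],
  [60,-0.001,-0.001,0.0048,0],
  [74,-0.001,-0.001,0.0048,0],
])

```text
time_s: 42.1
tool_pos: [0.5204, 0.1732, 0.0749]
tool_rot: [179.9, -0.0, 90.0]
force: [1.3, -0.2, 0.5]
grip_width: 0.0568
```

Call:
servo_tool([
  [74,0,0,0,0],
  [74,0,0,0,0],
  [74,0,0,-0.03,0],
  [74,0,0,-0.07,0],
  [100,0,0,-0.11,0],
])

```text
time_s: 42.72
tool_pos: [0.5197, 0.1731, 0.1854]
tool_rot: [-180.0, -0.0, 90.0]
force: [1.1, 0.8, 0.6]
grip_width: 0.069
```

```bash
python3 plan.py .417 -.3773 .18 90; python3 pots.py d
```

```text
t 42.73 pos [0.5197 0.1731 0.1854] rot [-179.98   -0.     90.04] q [ 26.   13.1 -53.2  99.2  10.9  73.1 -29.6] F [1.1 0.8 0.6] w 0.069
dx dy dz [-0.5503 -0.1031  0.0054]
turn 0.0008 deg 0.0
[184. 166.] 122 [0.6    0.1582 0.1016] rect (array([600.7, 164.5]), array([36. , 40.8]), 45.5, 156, np.float64(0.10270440069024651))
[212. 165.] 225 [0.6022 0.0919 0.1013] rect (array([602.8,  93.3]), array([50.5, 49.2]), 48.8, 350, np.float64(0.10289676189615984))
[184. 196.] 100 [0.526  0.156  0.1045] rect (array([527., 156.]), array([44.7, 15. ]), 28.3, 94, np.float64(0.1030578070140633))
[402. 246.] 216 [ 0.4164 -0.3731  0.0536] rect (array([ 417.1, -377.1]), array([48.3, 48. ]), 45.9, 195, np.float64(0.04951698425792797))
```

Call:
servo_tool([
  [100,-0.3,-0.055,0,0],
  [100,-0.3,-0.055,0,0],
  [100,-0.3,-0.055,0,0],
  [100,-0.3,-0.055,0,0],
  [100,-0.3,-0.055,0,0],
])

```text
time_s: 43.4
tool_pos: [0.4643, -0.1295, 0.1845]
tool_rot: [180.0, 0.1, 90.0]
force: [0.6, -0.4, -0.3]
grip_width: 0.0867
```

Call:
servo_tool([
  [100,-0.25,-0.048,0,0],
  [100,-0.25,-0.048,0,0],
  [100,-0.25,-0.048,0,0],
  [100,-0.25,-0.048,0.04,0],
  [100,-0.25,-0.048,0.08,0],
])

```text
time_s: 44.02
tool_pos: [0.416, -0.3827, 0.1044]
tool_rot: [179.9, 0.2, 89.7]
force: [-0.1, 0.0, 0.3]
grip_width: 0.087
```

```bash
python3 plan.py .417 -.377 .018 90; python3 pots.py e
```

```text
t 44.02 pos [ 0.416  -0.3827  0.1044] rot [179.88   0.24  89.65] q [ 64.3  15.1 -27.9 103.    8.   63.6  33.3] F [-0.1  0.   0.3] w 0.087
dx dy dz [0.0057 0.001  0.0864]
turn -0.0061 deg -0.3
[179. 165.] 234 [0.6024 0.1706 0.1034] rect (array([602.7, 172.3]), array([49.2, 50.6]), 2.8, 349, np.float64(0.10312859619049176))
[212. 165.] 225 [0.6007 0.0916 0.1057] rect (array([602.5,  94. ]), array([50. , 48.5]), 2.7, 322, np.float64(0.10340614716507256))
[178. 199.] 232 [0.5184 0.1702 0.1027] rect (array([518.6, 172.9]), array([49. , 50.3]), 3.0, 368, np.float64(0.10298220583198572))
[400. 246.] 180 [ 0.4174 -0.3698  0.0477] rect (array([ 416.4, -375.7]), array([49.8, 47.2]), 40.7, 292, np.float64(0.04802643827926468))
```

Call:
servo_tool([
  [100,0.004,0.001,0.025,0],
  [100,0.004,0.001,0.05,0],
  [100,0.004,0.001,0.072,0],
  [100,0.004,0.001,0.083,0],
  [85,0.004,0.001,0.083,0],
])

```text
time_s: 44.7
tool_pos: [0.4182, -0.3723, 0.0213]
tool_rot: [-180.0, -0.0, 90.1]
force: [0.4, 0.2, 0.3]
grip_width: 0.0829
```

```bash
python3 plan.py .417 -.377 .018 90
```

```text
t 44.7 pos [ 0.4182 -0.3723  0.0213] rot [-1.7996e+02 -5.0000e-02  9.0070e+01] q [ 62.4  20.6 -27.2 107.2  11.3  54.9  30.3] F [0.4 0.2 0.3] w 0.0829
dx dy dz [-0.0047 -0.0012  0.0033]
turn 0.0012 deg 0.1
```

Call:
servo_tool([
  [85,-0.004,-0.001,0.002,0],
  [65,-0.004,-0.001,0.002,0],
  [45,-0.004,-0.001,0.002,0],
  [45,-0.004,-0.001,0.002,0],
  [45,-0.004,-0.001,0.002,0],
])

```text
time_s: 45.32
tool_pos: [0.4175, -0.3771, 0.0198]
tool_rot: [180.0, 0.0, 90.0]
force: [0.7, -0.3, 0.9]
grip_width: 0.0511
```

Call:
servo_tool([
  [45,0,0,0,0],
  [45,0,0,-0.02,0],
  [45,0,0,-0.06,0],
  [45,0,0,-0.11,0],
  [45,0.02,0.01,-0.14,0],
])

```text
time_s: 45.95
tool_pos: [0.4268, -0.3591, 0.163]
tool_rot: [179.9, 0.2, 89.8]
force: [0.8, -0.6, -2.6]
grip_width: 0.0509
```

```bash
python3 plan.py .52 .0925 .15 90
```

```text
t 45.95 pos [ 0.4268 -0.3591  0.163 ] rot [179.9    0.19  89.83] q [ 63.7  11.2 -29.5 100.3   6.   69.8  32.5] F [ 0.8 -0.6 -2.6] w 0.0509
dx dy dz [0.4519 0.0918 0.013 ]
turn -0.003 deg -0.2
```

Call:
servo_tool([
  [45,0.05,0.01,0,0],
  [45,0.1,0.02,0,0],
  [45,0.15,0.03,0,0],
  [45,0.2,0.041,0,0],
  [45,0.25,0.051,0,0],
])

```text
time_s: 46.58
tool_pos: [0.478, -0.1052, 0.1604]
tool_rot: [180.0, 0.1, 90.0]
force: [1.2, -0.8, -1.5]
grip_width: 0.0508
```

Call:
servo_tool([
  [45,0.05,0.01,0,0],
  [45,0.1,0.02,0,0],
  [45,0.15,0.03,0,0],
  [45,0.18,0.038,0,0],
  [45,0.2,0.041,0,0],
])

```text
time_s: 47.2
tool_pos: [0.5187, 0.0951, 0.1603]
tool_rot: [180.0, 0.0, 90.2]
force: [-0.0, -0.8, -2.6]
grip_width: 0.0507
```

Call:
servo_tool([
  [45,0,0,0.015,0],
  [45,0,0,0.015,0],
])

```text
time_s: 47.45
tool_pos: [0.5174, 0.0913, 0.1428]
tool_rot: [-179.8, 0.1, 90.0]
force: [-0.1, -0.4, -1.9]
grip_width: 0.051
```

```bash
python3 plan.py .52 .0925 .074 90
```

```text
t 47.45 pos [0.5174 0.0913 0.1428] rot [-1.798e+02  9.000e-02  8.998e+01] q [ 33.   11.7 -50.5 105.    9.8  68.  -20.6] F [-0.1 -0.4 -1.9] w 0.051
dx dy dz [0.0012 0.0026 0.0688]
turn -0.0004 deg -0.0
```

Call:
servo_tool([
  [45,0.001,0.002,0.03,0],
  [45,0.001,0.002,0.05,0],
  [45,0.001,0.002,0.063,0],
  [45,0.001,0.002,0.066,0],
  [45,0.001,0.002,0.066,0],
])

```text
time_s: 48.08
tool_pos: [0.5212, 0.0941, 0.0788]
tool_rot: [180.0, -0.0, 90.0]
force: [-0.0, -0.2, -1.6]
grip_width: 0.0509
```

```bash
python3 plan.py .52 .0925 .0738 90
```

```text
t 48.08 pos [0.5212 0.0941 0.0788] rot [179.97  -0.    90.03] q [ 30.5  16.8 -49.1 108.4  14.5  61.1 -24.5] F [-0.  -0.2 -1.6] w 0.0509
dx dy dz [-0.0016 -0.0012  0.005 ]
turn 0.0005 deg 0.0
```

Call:
servo_tool([
  [45,-0.001,-0.001,0.003,0],
  [45,-0.001,-0.001,0.0048,0],
  [45,-0.001,-0.001,0.0048,0],
  [60,-0.001,-0.001,0.0048,0],
  [74,-0.001,-0.001,0.0048,0],
])

```text
time_s: 48.7
tool_pos: [0.5204, 0.0932, 0.0739]
tool_rot: [179.9, -0.0, 90.0]
force: [0.4, 0.3, 0.6]
grip_width: 0.0562
```

Call:
servo_tool([
  [74,0,0,0,0],
  [74,0,0,0,0],
  [74,0,0,-0.03,0],
  [74,0,0,-0.07,0],
  [74,0,0,-0.11,0],
])

```text
time_s: 49.32
tool_pos: [0.5197, 0.0931, 0.1846]
tool_rot: [-180.0, -0.0, 90.0]
force: [0.0, -0.8, -0.1]
grip_width: 0.0648
```

Call:
servo_tool([
  [40,-0.2,0,-0.05,0],
  [20,-0.2,0,-0.05,0],
  [0,-0.2,0,-0.05,0],
  [0,-0.2,0,-0.05,0],
])

```text
time_s: 49.82
tool_pos: [0.5198, -0.1123, 0.2343]
tool_rot: [179.9, 0.1, 89.6]
force: [-0.4, 0.3, 0.8]
grip_width: 0.0322
```

```bash
python3 plan.py .598 -.265 .25 90; python3 pots.py f
python3 - <<'E'
from h import *
np.set_printoptions(precision=4,suppress=True)
d=cam('top','tg.png');P=cloud(d)
s=d['frame'][120:230,270:410]
cv2.imwrite('pics/tgz.png',cv2.resize(s,None,fx=5,fy=5,interpolation=cv2.INTER_CUBIC))
hsv=cv2.cvtColor(d['frame'],cv2.COLOR_BGR2HSV)
m=(cv2.inRange(hsv,(0,110,60),(8,255,255))|cv2.inRange(hsv,(172,110,60),(180,255,255)))
m[:140]=0;m[210:]=0;m[:,:280]=0;m[:,390:]=0
ys,xs=np.nonzero(m);print('red',xs.mean(),ys.mean(),len(xs))
q=np.array([px2w(d,u,v,.018)[:2] for u,v in zip(xs,ys)]);print('pointer',q.mean(0),np.ptp(q,0))
mu=q.mean(0);w,V=np.linalg.eigh(np.cov((q-mu).T));print(V[:,1],np.sqrt(w))
print('grip',rect(P,(.598,-.265),.03,.064,.085))
for z0,z1 in [(.012,.022),(.026,.036)]:
    print(rect(P,(.6,-.22),.14,z0,z1))
E
```

```text
t 49.83 pos [ 0.5198 -0.1123  0.2343] rot [1.7995e+02 1.1000e-01 8.9610e+01] q [ 49.6   6.5 -43.   97.7   4.6  77.5   5.4] F [-0.4  0.3  0.8] w 0.0322
dx dy dz [-0.1521  0.0792 -0.0157]
turn -0.0068 deg -0.4
[179. 165.] 235 [0.6014 0.1698 0.107 ] rect (array([602.9, 172.8]), array([48.5, 48.3]), 3.7, 288, np.float64(0.10375244336183885))
[212. 165.] 227 [0.6006 0.0917 0.1056] rect (array([602.9,  93.6]), array([48.5, 49.9]), 88.9, 332, np.float64(0.10317188937815491))
[178. 199.] 233 [0.5182 0.1699 0.1035] rect (array([518.6, 173.3]), array([50.6, 49. ]), 86.5, 369, np.float64(0.10316183588918487))
[212. 199.] 217 [0.5186 0.09   0.1033] rect (array([518.5,  91.5]), array([50.1, 47.8]), 1.0, 363, np.float64(0.10328076457602363))
red nan nan 0<stdin>:9: RuntimeWarning: Mean of empty slice.
  ret = ret.dtype.type(ret / rcount)
<stdin>:10: RuntimeWarning: Mean of empty slice.
Traceback (most recent call last):
ValueError: zero-size array to reduction operation maximum which has no identity
```

View pics/tgz.png

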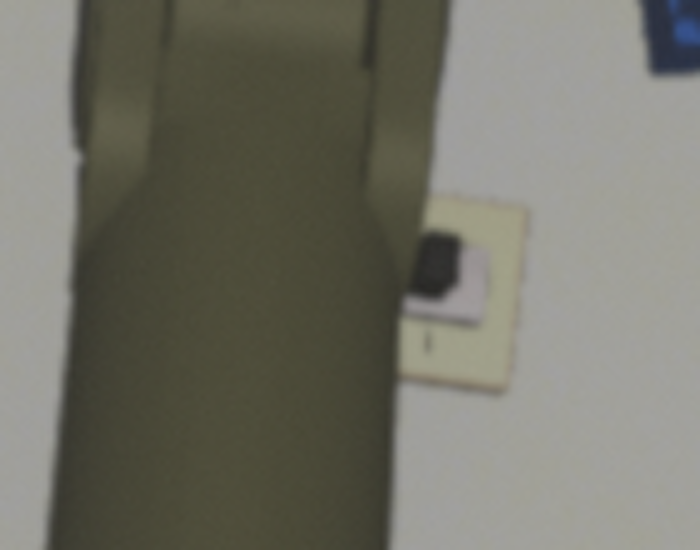

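View pics/tg.png

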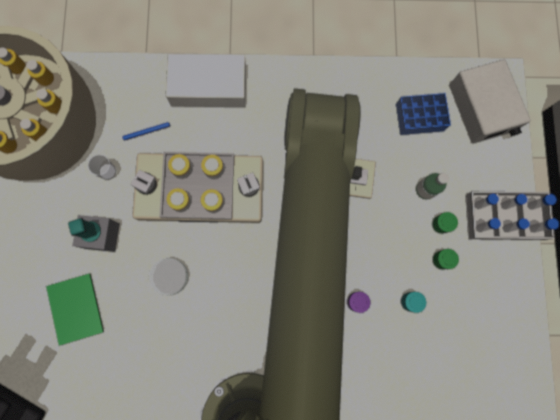

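Run:
```python
from h import *
np.set_printoptions(precision=4,suppress=True)
d=cam('top');f=cv2.imread('pics/top0.png');P=np.load('P0.npy')
hsv=cv2.cvtColor(f,cv2.COLOR_BGR2HSV)
m=(cv2.inRange(hsv,(0,90,60),(10,255,255))|cv2.inRange(hsv,(170,90,60),(180,255,255)))
m[:160]=0;m[205:]=0;m[:,:310]=0;m[:,360:]=0
ys,xs=np.nonzero(m)
q=np.array([px2w(d,u,v,.018)[:2] for u,v in zip(xs,ys)]);print('pointer',q.mean(0),np.ptp(q,0),len(q))
print(q*1000)
print('grip',rect(P,(.598,-.265),.03,.064,.085))
c=P[(np.abs(P[...,0]-.6)<.13)&(np.abs(P[...,1]+.21)<.14)&(P[...,2]>.012)&(P[...,2]<.023)]
cc=cv2.minAreaRect((c[:,:2]*1000).astype(np.float32));print('console',cc)
g=P[(np.hypot(P[...,0]-.598,P[...,1]+.265)<.03)&(P[...,2]>.062)&(P[...,2]<.085)]
print(g[:,:2].mean(0),np.ptp(g,0))
# green-ish check: console cream bottom edge direction from image points
for u,v in [(292+5,188),(372,197),(297,150),(376,161)]: print(px2w(d,u,v,.018))
```

```text
pointer [ 0.5677 -0.2216] [0.0238 0.0105] 34
[[ 581.4486 -221.4942]
 [ 581.4747 -224.0828]
 [ 578.7992 -221.4471]
 [ 578.8251 -224.0347]
 [ 576.1519 -221.4   ]
 [ 576.1777 -223.9866]
 [ 573.5066 -221.3529]
 [ 573.5323 -223.9385]
 [ 570.8378 -218.7215]
 [ 570.8633 -221.3059]
 [ 570.8889 -223.8905]
 [ 570.9145 -226.4753]
 [ 568.1712 -216.0924]
 [ 568.1967 -218.6756]
 [ 568.2221 -221.2589]
 [ 568.2476 -223.8425]
 [ 568.2731 -226.4263]
 [ 565.5323 -216.0475]
 [ 565.5577 -218.6296]
 [ 565.583  -221.212 ]
 [ 565.6084 -223.7946]
 [ 565.6337 -226.3773]
 [ 562.8954 -216.0026]
 [ 562.9207 -218.5837]
 [ 562.9459 -221.1651]
 [ 562.9711 -223.7466]
 [ 562.9964 -226.3284]
 [ 560.2606 -215.9577]
 [ 560.2857 -218.5379]
 [ 560.3109 -221.1182]
 [ 560.336  -223.6988]
 [ 557.6528 -218.492 ]
 [ 557.6778 -221.0714]
 [ 557.7029 -223.6509]]
grip (array([ 598.2, -264.8]), array([19.6, 27.4]), 80.7, 89, np.float64(0.07143403918045416))
console ((637.7584228515625, -205.00222778320312), (232.86831665039062, 162.48312377929688), 82.13097381591797)
[ 0.5974 -0.2638] [0.0284 0.0204 0.0146]
[ 0.5672 -0.1181  0.018 ]
[ 0.5454 -0.3111  0.018 ]
[ 0.6689 -0.1183  0.018 ]
[ 0.6414 -0.3245  0.018 ]
```

```bash
python3 - <<'E'
from h import *
P=np.load('P0.npy')
c=P[(np.abs(P[...,0]-.61)<.06)&(np.abs(P[...,1]+.21)<.11)&(P[...,2]>.027)&(P[...,2]<.037)]
print(cv2.minAreaRect((c[:,:2]*1000).astype(np.float32)),len(c))
w,V=np.linalg.eigh(np.cov(c[:,:2].T));print(V[:,1],np.degrees(np.arctan2(V[0,1],V[1,1])))
E
python3 plan.py .598 -.2645 .15 82.5
```

```text
((605.6241455078125, -208.89273071289062), (176.6078643798828, 43.988304138183594), 80.48323059082031) 895
[0.16144128 0.98688232] 9.290562966606958
t 49.98 pos [ 0.52   -0.1066  0.2334] rot [-1.7999e+02 -6.0000e-02  8.9980e+01] q [ 49.4   6.5 -43.3  97.9   4.5  77.5   5.2] F [ 0.9  2.3 -1.3] w 0.0202
dx dy dz [-0.1579  0.078   0.0834]
turn 0.1305 deg 7.5
```

Call:
servo_tool([
  [70,-0.06,0.03,0.03,0.05],
  [70,-0.11,0.055,0.06,0.1],
  [70,-0.158,0.078,0.083,0.148],
  [70,-0.158,0.078,0.083,0.148],
  [70,-0.158,0.078,0.083,0.148],
])

```text
time_s: 50.6
tool_pos: [0.5987, -0.2617, 0.1499]
tool_rot: [-179.9, -0.2, 81.7]
force: [0.0, -0.0, 0.4]
grip_width: 0.0578
```

Call:
servo_tool([
  [70,0,0,0,0],
  [70,0,0,0,0],
])

```text
time_s: 50.85
tool_pos: [0.5987, -0.263, 0.1521]
tool_rot: [179.9, 0.0, 81.7]
force: [0.4, -0.0, -0.1]
grip_width: 0.0608
```

```bash
python3 plan.py .598 -.2645 .046 81.5;python3 - <<'E'
from h import *
d=cam('wrist','w11.png')
E
```

```text
t 50.85 pos [ 0.5987 -0.263   0.1521] rot [1.799e+02 4.000e-02 8.171e+01] q [ 49.1  25.2 -36.5  86.8  15.4  73.    2.4] F [ 0.4 -0.  -0.1] w 0.0608
dx dy dz [-0.0016 -0.0005  0.1061]
turn 0.0036 deg 0.2
```

View pics/w11.png

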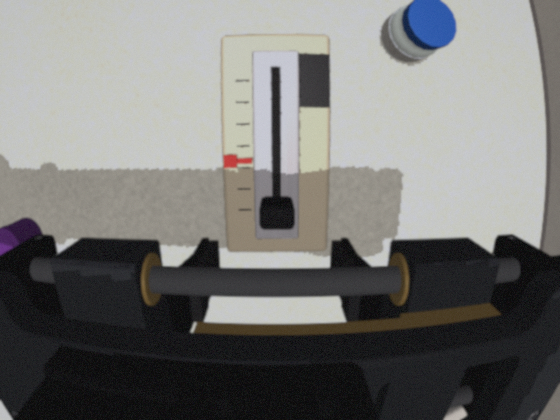

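Call:
servo_tool([
  [70,-0.001,0,0.03,0],
  [70,-0.001,0,0.065,0],
  [70,-0.001,0,0.09,0],
  [70,-0.001,0,0.105,0],
  [70,-0.001,0,0.105,0],
])

```text
time_s: 51.52
tool_pos: [0.5974, -0.2655, 0.0451]
tool_rot: [-179.9, -0.0, 81.6]
force: [-0.0, -0.1, -0.0]
grip_width: 0.061
```

Call:
servo_tool([
  [40,0,0,0,0],
  [15,0,0,0,0],
  [15,0,0,0,0],
  [15,0,0,0,0],
  [15,0,0,0,0],
], grip_force=20)

```text
time_s: 52.15
tool_pos: [0.5999, -0.2663, 0.0463]
tool_rot: [179.7, 0.0, 81.6]
force: [4.3, -1.3, -3.7]
grip_width: 0.0274
```

Call:
servo_tool([
  [15,0,0,0,0],
  [15,0,0,0,0],
])

```text
time_s: 52.4
tool_pos: [0.5999, -0.2663, 0.0463]
tool_rot: [179.8, 0.0, 81.6]
force: [4.4, -0.4, -2.1]
grip_width: 0.0277
```

```bash
python3 plan.py .598 -.2645 .046 81.7
```

```text
t 52.4 pos [ 0.5999 -0.2663  0.0463] rot [1.7976e+02 3.0000e-02 8.1580e+01] q [ 47.9  30.9 -34.5  92.1  19.1  62.7   0. ] F [ 4.4 -0.4 -2.1] w 0.0277
dx dy dz [ 0.0015 -0.0021  0.0003]
turn -0.0022 deg -0.1
```

Call:
servo_tool([
  [15,0.008,0.001,0,0],
  [15,0.018,0.0015,0,0],
  [15,0.028,0.0015,0,0],
  [15,0.0387,0.0015,0,0],
  [15,0.0387,0.0015,0,0],
])

```text
time_s: 53.02
tool_pos: [0.6057, -0.2251, 0.0462]
tool_rot: [180.0, -0.1, 81.7]
force: [1.0, 1.9, 7.1]
grip_width: 0.0279
```

Call:
servo_tool([
  [15,0,0,0,0],
  [15,0,0,0,0],
  [45,0,0,0,0],
  [70,0,0,0,0],
  [70,0,0,0,0],
])

```text
time_s: 53.65
tool_pos: [0.6044, -0.2277, 0.0449]
tool_rot: [-179.9, -0.0, 81.5]
force: [0.6, -0.1, -0.1]
grip_width: 0.0499
```

```bash
python3 plan.py .598 -.2645 .046 81.7
```

```text
t 53.65 pos [ 0.6044 -0.2277  0.0449] rot [-1.7991e+02 -2.0000e-02  8.1530e+01] q [ 45.3  30.2 -35.1  93.4  19.   62.5  -3.5] F [ 0.6 -0.1 -0.1] w 0.0499
dx dy dz [-0.0373 -0.001  -0.0011]
turn -0.0029 deg -0.2
```

Open, rise, and back off to check.

Call:
servo_tool([
  [80,0,0,0,0],
  [80,0,0,0,0],
  [80,0,0,-0.04,0],
  [80,0,0,-0.09,0],
  [80,0,0,-0.14,0],
])

```text
time_s: 54.28
tool_pos: [0.6049, -0.2277, 0.187]
tool_rot: [-180.0, -0.0, 81.6]
force: [0.6, -0.6, -0.8]
grip_width: 0.0696
```

Call:
servo_tool([
  [80,-0.1,-0.05,-0.03,0],
  [80,-0.1,-0.05,-0.03,0],
  [80,-0.1,-0.05,-0.03,0],
  [80,-0.1,-0.05,-0.03,0],
])

```text
time_s: 54.78
tool_pos: [0.5411, -0.3188, 0.2156]
tool_rot: [180.0, -0.0, 81.5]
force: [0.4, 0.7, -0.5]
grip_width: 0.0697
```

```bash
python3 plan.py
python3 - <<'E'
from h import *
d=cam('wrist','w12.png');d=cam('scene','s12.png');d=cam('top','t12.png')
E
```

```text
t 54.77 pos [ 0.5411 -0.3188  0.2156] rot [ 1.7999e+02 -4.0000e-02  8.1550e+01] q [ 56.8  19.5 -36.2  86.   11.5  78.3  11.4] F [ 0.4  0.7 -0.5] w 0.0697
```

View pics/w12.png

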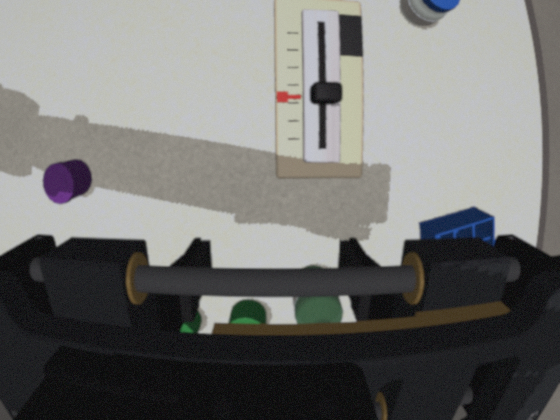

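View pics/s12.png

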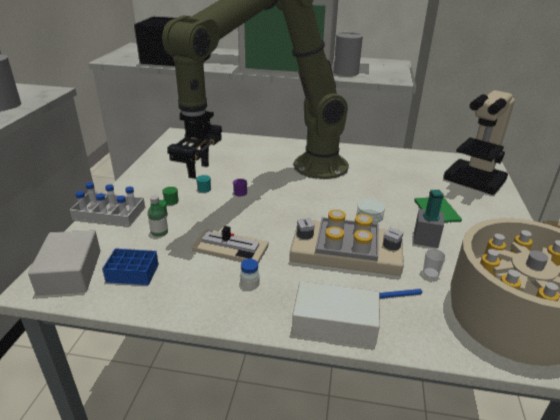

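View pics/t12.png

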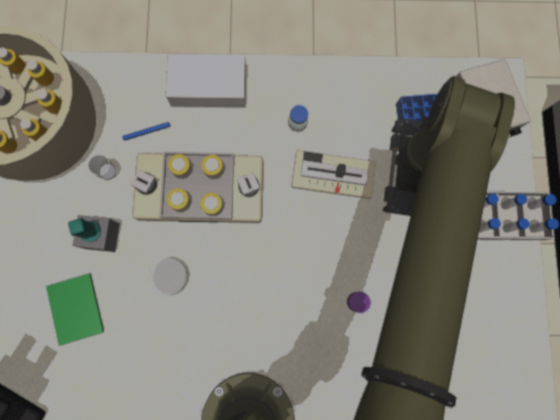

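Run:
```python
from h import *
d=cam('top');P=cloud(d);f=d['frame']
hsv=cv2.cvtColor(f,cv2.COLOR_BGR2HSV)
m=(cv2.inRange(hsv,(0,90,60),(10,255,255))|cv2.inRange(hsv,(170,90,60),(180,255,255)))
m[:160]=0;m[205:]=0;m[:,:310]=0;m[:,360:]=0
ys,xs=np.nonzero(m)
q=np.array([px2w(d,u,v,.018)[:2] for u,v in zip(xs,ys)]);pt=(q.max(0)+q.min(0))/2
print('pointer',q.mean(0),len(q))
r=rect(P,(.604,-.226),.03,.064,.085);print('grip',r)
for a in (7,8.3,9.4):
    a=np.radians(a);print((r[0]/1000-q.mean(0))@[np.sin(a),np.cos(a)])
# wrist cam check
w=cam('wrist');K=w['K'];T=w['world_from_camera']
def ray(u,v,z):
    x=(u-K[0,2])/K[0,0];y=(v-K[1,2])/K[0,0];t=np.hypot(x,y)
    r=np.array([x/t*np.sin(t),y/t*np.sin(t),np.cos(t)]);R=T[:3,:3]@r
    return (T[:3,3]+R*(z-T[2,3])/R[2])
h2=cv2.cvtColor(w['frame'],cv2.COLOR_BGR2HSV)
m=(cv2.inRange(h2,(0,120,60),(8,255,255))|cv2.inRange(h2,(172,120,60),(180,255,255)));m[140:]=0
n,l,st,ce=cv2.connectedComponentsWithStats(m);i=1+st[1:,4].argmax();print(st[i],ce[i]);pw=ray(*ce[i],.018);print('wp',pw)
b=(cv2.inRange(w['frame'],(0,0,0),(45,45,45)));b[:75]=0;b[115:]=0;b[:,:308]=0;b[:,345:]=0
b=cv2.morphologyEx(b,cv2.MORPH_OPEN,np.ones((9,9)));x,y,ww,hh=cv2.boundingRect(b);print(x,y,ww,hh)
s=cv2.resize(w['frame'][60:140,260:380],None,fx=6,fy=6,interpolation=cv2.INTER_CUBIC);cv2.imwrite('pics/w13.png',s)
print('driver',rect(P,(.44,.377),.05,.16,.19)); print('A',rect(P,(.5605,.0053),.035,.085,.12));print('B',rect(P,(.563,.26),.035,.088,.12))
```

```text
pointer [ 0.56727133 -0.22155593] 33
grip (array([ 604.2, -224.7]), array([19.2, 28.5]), 78.1, 89, np.float64(0.0712644943449587))
0.001379838812327189
0.0022197447316376273
0.002929559148744729
[277  93  23  10 141] [284.90780142  97.61702128]
wp [ 0.56638047 -0.22076351  0.018     ]
0 0 0 0
driver (array([441.5, 375.5]), array([33.4, 33.3]), 20.4, 247, np.float64(0.17281169627607343))
A (array([560.4,   5.6]), array([42.7, 41.9]), 23.4, 284, np.float64(0.09367100769085474))
B (array([563.8, 259.4]), array([44.2, 41.1]), 63.9, 282, np.float64(0.0939452782473963))
```

View pics/w13.png

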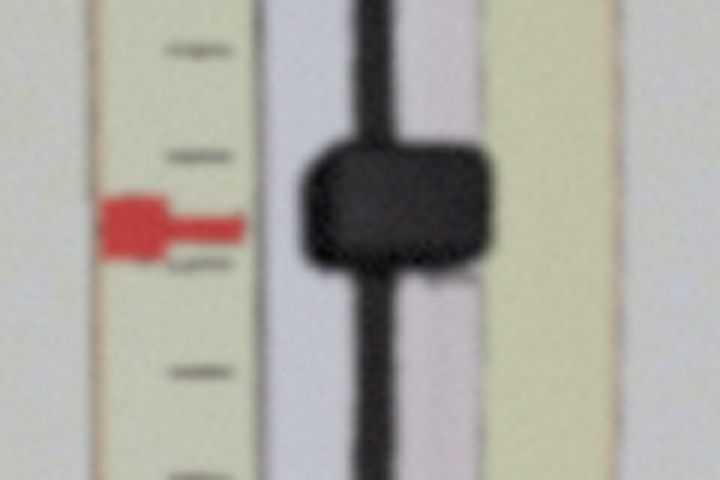

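Run:
```python
from h import *
w=cam('wrist');K=w['K'];T=w['world_from_camera']
def ray(u,v,z):
    x=(u-K[0,2])/K[0,0];y=(v-K[1,2])/K[0,0];t=np.hypot(x,y)
    r=np.array([x/t*np.sin(t),y/t*np.sin(t),np.cos(t)]);R=T[:3,:3]@r
    return (T[:3,3]+R*(z-T[2,3])/R[2])
p=ray(284.9,97.6,.018)
a=np.radians(8.3);ax=np.array([np.sin(a),np.cos(a),0])
for v in (84,104): # top edge and bottom edge
    for z in (.033,.073): g=ray(327,v,z);print(v,z,g,(g-p)@ax)
```

```text
84 0.033 [ 0.6117671  -0.21309856  0.033     ] 0.014447064276388217
84 0.073 [ 0.60476114 -0.21707891  0.073     ] 0.009497050147360072
104 0.033 [ 0.60873867 -0.23443603  0.033     ] -0.007104084876683685
104 0.073 [ 0.60208425 -0.23593948  0.073     ] -0.009552393970954306
```

```bash
python3 -c "
from h import *
print(ticket.sign_off())"
```

```text
the job is handed in; nothing more can be done
None
```

I carried out all five steps in order and handed the job in at about 55 s. No verdict was reported.

**Screw.** The backed-out screw was the one nearer y = 0. I set the driver about 8 mm into its slot and turned it clockwise. Part-way I lifted the driver out, turned it back 180° and reset it, because the last joint's range was too short for one turn. I stopped when the torque jumped to 0.41 N m, the hard stop. Afterwards the head was at 93.7 mm, level with screw B at 93.9 mm, and no red was showing. Screw B read the same as at the start, 63.9° against 63.4°.

**Driver.** It is upright in its stand, within about 1 mm of the stand's centre.

**Pots.** All four pots are standing in the tray. The top camera puts them within about 45 mm of its centre in x and 42 mm in y, with lids at about 103 mm. I saw none knocked aside.

**Slider.** The two cameras disagreed slightly on the grip's position along its travel. The top camera put it 1 to 3 mm past the pointer and the wrist camera within 0.5 mm. Both are inside the 6 mm limit.

**Other items.** In the last pictures, the blue-capped jar, beaker, dishes and marker looked unmoved from above, and the green bottle looked unmoved in the scene view. I did not measure them.

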